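# Fetch the long slide box from the bench carousel and lay it in the tray

## Task

Turn the bench carousel until the bay holding the long slide box faces the pointer at the front of the stand. Then take the long box out and lay it the right way up, flat and lengthwise, in the middle of the steel tray, lowering it onto the tray floor before you let go. Turn the carousel at hand pace, leave the other things in their bays and do not knock or shift anything else.

Things in the scene. Friction and masses are not known exactly. Their poses are not given: they have to be found in the camera images.
- hub (a point): Top centre of the carousel's turntable, on its upright turning axis, 132 mm above the bench. Axes turn with it: z up, x outward along the middle of the long slide box's bay. Grey disc of 200 mm radius, upper face 26 mm above the bench; solid hub of 50 mm radius, 126 mm high. Turns nearly two turns either way and stays where left; about 2 N at a post moves it.
- turntable (a joint): Angle turned since the start, rad, counter-clockwise from above positive; 0 at the start wherever the bays stand. To turn the disc, five upright steel posts stand on its rim: 16 mm diameter, 26 to 84 mm above the bench, at 185 mm radius, at 36, 108, 180, 252 and 324 deg counter-clockwise from the hub's x, in line with the bay walls, with much free space along the rim.
- long_box_bay (a point): Middle of the sloping floor of the long box's bay, at 107 mm radius, 66 mm above the bench; turns with the disc. Five like bays stand 72 deg apart; floors 80 mm wide slope 25 deg down outward from 50 to 170 mm radius (36 mm above the bench there), ending in a lip 14 mm high square to the slope. Thin walls between the bays, 30 mm above the slope.
- front_pointer (a point): Top of the steel pointer block (12 mm square, 28 mm high) fixed to the stand at the carousel's front, 228 mm from the turning axis. Axes are the stand's, not turning with the disc: the pointer lies to -x of the turning axis. The bay faces it when its middle is within about 10 deg of the pointer.
- cover_edge (a point): A point on the turning axis, 216 mm above the bench, mid-front edge of the fixed clear cover's roof (5 mm thick, its underside). Axes are the stand's. The cover encloses the rear half (+x) of the carousel: roof from here rearward, sides 233 mm to either side, back 233 mm behind. The front half is open above and in front.
- long_box_center (a point): Centre (half-way up) of the long slide box: plain white plastic, 120 mm long (x), 44 wide (y), 40 high (z, lid up), about 0.16 kg. At the start it lies lengthwise on its bay's 25 deg slope, its +x end low against the outer lip, its z leaning 25 deg outward. A like box only 75 mm long in another bay is not wanted.
- tray_floor (a point): Centre of the inner floor of the low steel tray, 4 mm above the bench; x along the tray's long side, y across, z up. The tray is fixed, 210 by 150 mm outside, 22 mm high, walls 4 mm. It stands left or right of the carousel; a square glass dish stands on the other side.
- mailer_center (a point): Centre of a flat plastic slide mailer, 90 x 34 x 16 mm, in its bay of the carousel; to stay there.
- mailer_bay (a point): Where the mailer's centre belongs on the turntable (turns with it).
- short_box_center (a point): Centre of the short slide box, 75 x 44 x 40 mm, in its bay of the carousel; to stay there.
- short_box_bay (a point): Where the short box's centre belongs on the turntable (turns with it).
- bottle_center (a point): Mid-height point of a square glass bottle 52 mm wide and 110 mm long with a blue cap, lying in its bay of the carousel; to stay there.
- bottle_bay (a point): Where the bottle's point belongs on the turntable (turns with it).
- cap_mid (a point): Middle of a loose blue bottle cap, 52 mm across, 22 mm high, on the bench in front of the carousel; leave alone.
- beaker_mid (a point): Middle of a clear plastic beaker, 68 mm across, 85 mm high; leave alone.
- jar_mid (a point): Middle of a jar, 68 mm across, 100 mm high; leave alone.
- tweezer_case_mid (a point): Middle of an aluminium tweezer case 150 x 30 x 16 mm lying on the bench in front of the carousel; leave alone.

How it is judged:
By the outcome, as a careful person would: the job done as asked, in the order asked, and still so for the second after the job is handed in, with the robot touching nothing.
It also fails if it takes over 72 s, if anything falls off the work surface, if the arm or the gripper's body presses on something with over 40 N, if the wrist force passes 120 N, or if a joint passes its speed limit or range.

## Robot

A 7-joint arm with a two-finger parallel gripper is mounted at the origin on the work surface. World frame = base frame: x ahead of the robot, y to its left, z up, the work surface at z = 0. Lengths are in m, angles in rad, forces in N, time in s.
With the tool pointing down it reaches from about 0.425 to 0.975 m from the base axis. Payload 16.7 kg.
Tool frame: the origin (TCP) lies on the centre line of the jaws, within the pads' length; the fingertips stand 19 mm ahead of it and the grasp point (between the pads) is the TCP; z points along the fingers, y is the direction in which the jaws open and shut (so a half turn about z gives the same grasp; the last joint's range is limited). The gripper opens to 85 mm and grips with 20 to 120 N. Pads are 22 mm wide; open, the fingers measure 114 mm over their backs; the gripper's body (76 mm by 85 mm) begins 54 mm behind the grasp point. The pads swing forward as they close: fully open they stand 13 mm farther back than shut.
Start: joints at [-1.264, 0.426, 0.074, 1.606, -0.034, 1.111, -0.067], TCP at [0.297, 0.606, 0.25] pointing down, gripper open.
Joint ranges: [-2.85, 2.85], [-0.5, 2.14], [-1.23, 1.37], [0.21, 2.46], [-1.02, 4.16], [0.16, 2.05], [-2.73, 2.73]. Speed limits (rad/s): [1.89, 1.89, 2.39, 2.39, 3.01, 3.01, 3.01].

## Interface

Orientations are given as [roll, pitch, yaw] about the fixed x, y, z axes, in that order (R = Rz(yaw) Ry(pitch) Rx(roll)).
In Python, from bench import state, camera, finish_job gives the robot as it stands. The module is installed in compiled form; this text tells all that it offers.
- The arm moves only by the tool arm_command, never from a script. Its argument "targets" is a list of rows, each an object of numbers: "tx", "ty", "tz": the shift along the tool's x, y, z in mm; "yaw": the turn about the tool's z in rad. In form: [{"tx": .., "ty": .., "tz": .., "yaw": ..}, ...]. A call has exactly 8 rows; each row is the pose to reach, as a shift and turn from the pose commanded when the call began, along the tool's axes at that moment; what a row does not reach only later rows make up. A row lasts 1/10 s, in which the tool goes at most 50 mm and 8.59 degrees, less where a joint would pass 70% of its speed; a pose out of reach is approached as far as the arm can. A call with a gripper value outside its range is refused whole. "jaw" is the opening, from 0 (shut) to 1 (fully open), set as the call begins (left out, the last holds). The fingers move at their own pace and stop on an object; "grip_force" is the grip in N (left out, the last holds). Time passes only in rows, so rows that repeat a pose let the fingers close, or fill a call up. It gives the time, the measured TCP pose, the force and the opening at its end, in the units of the state.
- state(): the state, without advancing time (a new reading comes with each control period).
- camera(name): name is "side" or "top" or "wrist"; returns a dict with "frame" (420x560x3 uint8, blue, green, red), "mtx" (3x3 intrinsics, pixels), "position" and "rotation" of the camera in the world. Camera axes: x right, y down, z forward; pixel columns grow to the right and rows downward; lengths in m; the calibration is good to about 2 mm. A picture is of the moment at which its call begins. There is no depth.
- finish_job(): hands the job in, once; it reports no verdict.
The state is a dict: "time": time; "joint_positions": joint angles; "qd": joint speeds; "joint_efforts": joint torques, N m; "tool_pos": TCP position; "orientation": TCP orientation; "force": force on the tool from outside, world axes, zero at the start; "moment": the same for the moment, N m; "finger_gap": opening from 0.0 (shut) to 1.0 (fully open).
Only numpy, scipy, OpenCV 4.12 (cv2) and the standard library are available. Lean on these libraries where they do the work, as an engineer would, in place of code of your own. Each camera call takes 0.05 s, during which the arm holds its last target.

## Working session

There is one attempt and no reset: what is moved stays moved. The work goes in short steps, Python scripts to look and compute and a tool call to move; the robot and the scene stay as the last step left them, time stands still between calls to the robot, and variables do not carry over. Pictures are saved under pics/ and viewed, and the job is handed in when it is done.

Besides the shell and the picture viewer there is one more tool, called after "Emit:" by a JSON object that holds its "op" and its "data". arm_command: Moves the arm, as the interface text tells. Its arguments: {"type":"object","properties":{"targets":{"type":"array","items":{"type":"object","properties":{"tx":{"type":"number"},"ty":{"type":"number"},"tz":{"type":"number"},"yaw":{"type":"number"}}}},"jaw":{"type":"number"},"grip_force":{"type":"number"}},"required":["targets"]}

```bash
mkdir -p pics; ls
cat > h.py <<'E'
import numpy as np, cv2
from bench import state, camera, finish_job
def snap(n,f):
    c=camera(n); cv2.imwrite('pics/'+f+'.png',c['frame']); np.savez('pics/'+f+'.npz',frame=c['frame'],mtx=c['mtx'],position=c['position'],rotation=c['rotation']); return c
def load(f): return dict(np.load('pics/'+f+'.npz'))
def ray(c,u,v,z):
    R=np.array(c['rotation']);p=np.array(c['position'])
    d=R@np.linalg.solve(np.array(c['mtx']),[u,v,1.]); return p+d*(z-p[2])/d[2]
def proj(c,P):
    R=np.array(c['rotation']);q=np.array(c['mtx'])@(R.T@(np.array(P)-np.array(c['position'])));return q[:2]/q[2]
def tri(c1,a,c2,b):
    A=[];B=[]
    M=np.zeros((3,3));v=np.zeros(3)
    for c,(x,y) in((c1,a),(c2,b)):
        d=np.array(c['rotation'])@np.linalg.solve(np.array(c['mtx']),[x,y,1.]);d/=np.linalg.norm(d)
        Q=np.eye(3)-np.outer(d,d);M+=Q;v+=Q@np.array(c['position'])
    return np.linalg.solve(M,v)
E
python3 - <<'E'
from h import *
s=state();print({k:np.round(v,3).tolist() for k,v in s.items()})
for n in('side','top','wrist'):
    c=snap(n,n+'0');print(n,c['position'],np.round(c['rotation'],3).tolist(),np.round(c['mtx'],1).tolist())
E
```

```text
pics
{'time': 0.0, 'joint_positions': [-1.264, 0.427, 0.074, 1.607, -0.034, 1.111, -0.067], 'qd': [0.0, -0.0, 0.0, 0.0, 0.0, -0.0, -0.001], 'joint_efforts': [0.001, -94.984, 3.762, -46.35, 0.019, 0.01, 0.0], 'tool_pos': [0.297, 0.606, 0.25], 'orientation': [-3.14, 0.0, 2.686], 'force': [0.759, 0.6, 1.321], 'moment': [-0.049, -0.012, 0.011], 'finger_gap': 0.998}
side [ 0.05800732 -1.07649521  0.84811471] [-2.08, 0.015, -0.462] [[509.3, 0.0, 271.5], [0.0, 509.3, 214.8], [0.0, 0.0, 1.0]]
top [0.31398771 0.03060872 1.8720347 ] [-2.995, -0.003, -1.54] [[506.0, 0.0, 271.0], [0.0, 506.0, 200.9], [0.0, 0.0, 1.0]]
wrist [0.2211225  0.64345153 0.37400266] [2.809, 0.0, 1.114] [[315.7, 0.0, 284.5], [0.0, 315.7, 206.4], [0.0, 0.0, 1.0]]
```

```bash
cat > fix.py <<'E'
s=open('h.py').read()
s=s.replace("import numpy as np, cv2","import numpy as np, cv2\nfrom scipy.spatial.transform import Rotation as Ro").replace("c['rotation'])","rm(c))") if 0 else s.replace("import numpy as np, cv2","import numpy as np, cv2\nfrom scipy.spatial.transform import Rotation as Ro\ndef rm(e): return Ro.from_euler('xyz',e).as_matrix()").replace("np.array(c['rotation'])","rm(c['rotation'])")
open('h.py','w').write(s)
E
python3 fix.py
python3 - <<'E'
from h import *
for n in('side','top','wrist'):print(n,rm(load(n+'0')['rotation']).round(2).tolist())
c=load('top0')
s=state();print(proj(c,s['tool_pos']),proj(load('side0'),s['tool_pos']))
E
```

```text
side [[0.9, -0.23, 0.38], [-0.45, -0.43, 0.79], [-0.02, -0.87, -0.49]]
top [[0.03, -0.99, 0.15], [-1.0, -0.03, 0.0], [0.0, -0.15, -0.99]]
wrist [[0.44, 0.85, 0.29], [0.9, -0.42, -0.14], [-0.0, 0.33, -0.95]]
[ 87.68297818 275.61481001] [114.20383408 138.2416003 ]
```

View pics/top0.png

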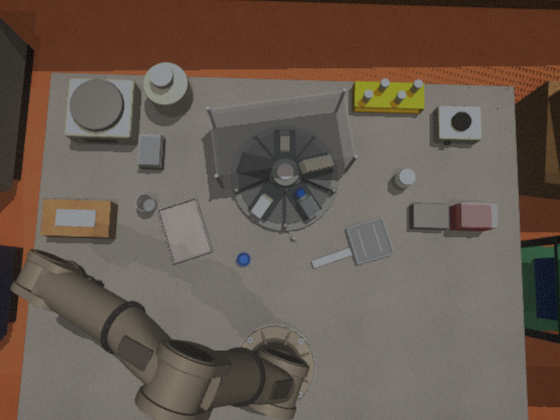

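View pics/side0.png

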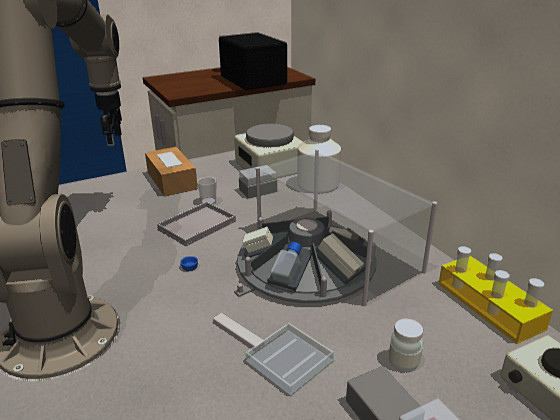

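View pics/wrist0.png

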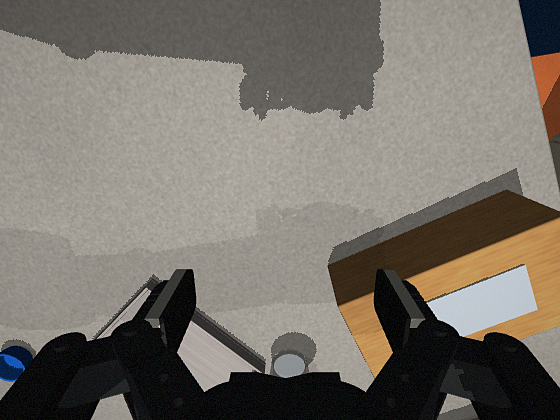

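Run:
```python
from h import *
f=load('top0')['frame'];cv2.imwrite('pics/z1.png',cv2.resize(f[75:285,155:435],None,fx=2.8,fy=2.8,interpolation=cv2.INTER_CUBIC))
f=load('side0')['frame'];cv2.imwrite('pics/z2.png',cv2.resize(f[140:320,150:450],None,fx=2.6,fy=2.6,interpolation=cv2.INTER_CUBIC))
```

```text
(no output)
```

View pics/z1.png

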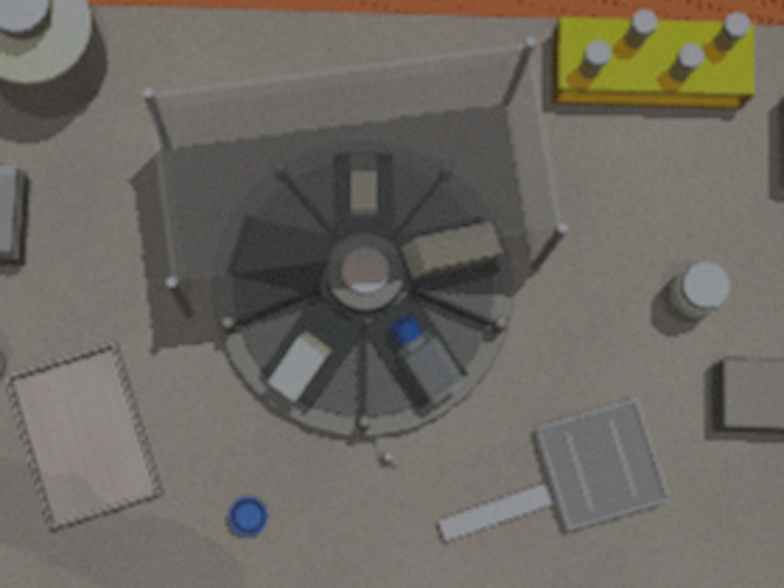

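View pics/z2.png

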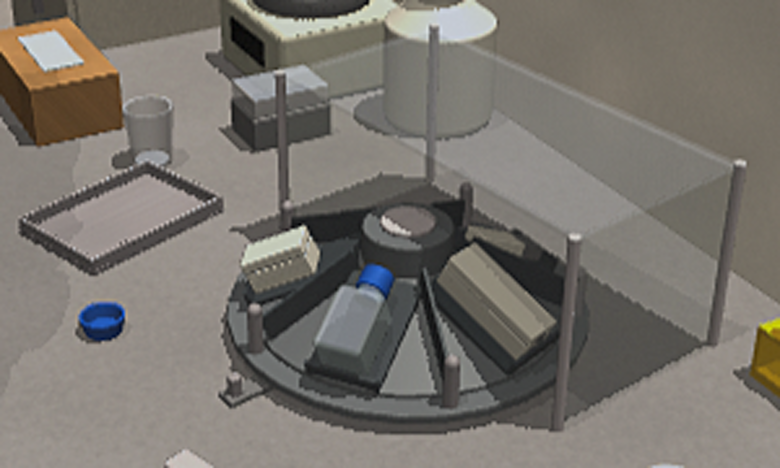

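Run:
```python
from h import *
c=load('top0')
P=[ray(c,155+x/2.8,75+y/2.8,.084)[:2] for x,y in[(285,175),(445,173),(500,324),(363,423),(228,323)]]
from scipy.optimize import least_squares
P=np.array(P)
r=least_squares(lambda q:np.hypot(*(P-q).T)-.185,P.mean(0));C=r.x;print('C',C,r.fun)
an=np.degrees(np.arctan2(*(P-C).T[::-1]));print('post ang',an)
pt=ray(c,155+387/2.8,75+458/2.8,.028)[:2];d=pt-C;print('pointer',pt,np.hypot(*d),np.degrees(np.arctan2(d[1],d[0])))
b=ray(c,155+452/2.8,75+243/2.8,.088)[:2]-C;print('box',b,np.degrees(np.arctan2(b[1],b[0])),np.hypot(*b))
T=np.array([ray(c,155+x/2.8,75+y/2.8,.022)[:2] for x,y in[(10,378),(113,343),(162,493),(53,529)]]);print('tray',T.tolist(),T.mean(0),[np.hypot(*(T[i]-T[i-1])) for i in range(4)])
d=T[2]-T[1];print('trayang',np.degrees(np.arctan2(d[1],d[0])))
cap=ray(c,155+248/2.8,75+516/2.8,.022);print('cap',cap)
for x,y in((442,528),(548,495)):print('tw',ray(c,155+x/2.8,75+y/2.8,.016))
for x,y in((172,282),(562,229)):print('cov',ray(c,155+x/2.8,75+y/2.8,.216))
c2=load('side0')
# check with side view: posts
for x,y in((255,308),(452,360)):print(ray(c2,150+x/2.6,140+y/2.6,.084)[:2]-C)
```

```text
C [ 0.6683201  -0.01593052] [-0.00698085 -0.00369551 -0.00480053 -0.00660566 -0.00268157]
post ang [  37.17198567  -33.58713552 -104.74721062 -179.25247812  107.67015086]
pointer [ 0.45071378 -0.05222132] 0.22061172311227858 -170.53176616795548
box [ 0.05731285 -0.1106526 ] -62.61796287458288 0.1246144465258314
tray [[0.5411686619342013, 0.44581504524947896], [0.5918888283948205, 0.31288105537044053], [0.3967016134601677, 0.23891138311821297], [0.3459798964756454, 0.377787648311053]] [0.46893475 0.34384878] [np.float64(0.20670360639198657), np.float64(0.14228134435319764), np.float64(0.2087332299540452), np.float64(0.14784894185542893)]
trayang -159.2449043177401
cap [0.37040503 0.12600974 0.022     ]
tw [ 0.36277848 -0.12645881  0.016     ]
tw [ 0.40975737 -0.26402909  0.016     ]
cov [0.63827726 0.2169819  0.216     ]
cov [ 0.71734351 -0.24672379  0.216     ]
[-0.172517   -0.01390541]
[-0.04054049 -0.1841599 ]
```

Run:
```python
from h import *
c=load('top0');c2=load('side0')
for n,c_,z in(('top',c,(235,120,345,225)),('side',c2,(225,190,385,310))):
    f=c_['frame'][z[1]:z[3],z[0]:z[2]];k=min(800/f.shape[1],600/f.shape[0]);k=int(k);f=cv2.resize(f,None,fx=k,fy=k,interpolation=cv2.INTER_CUBIC)
    cv2.imwrite(f'pics/zz_{n}.png',cv2.convertScaleAbs(f,alpha=1.6));print(n,k)
```

```text
top 5
side 5
```

View pics/zz_top.png

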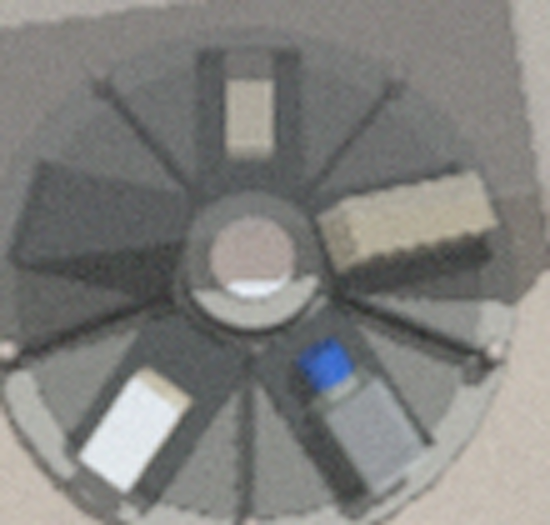

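View pics/zz_side.png

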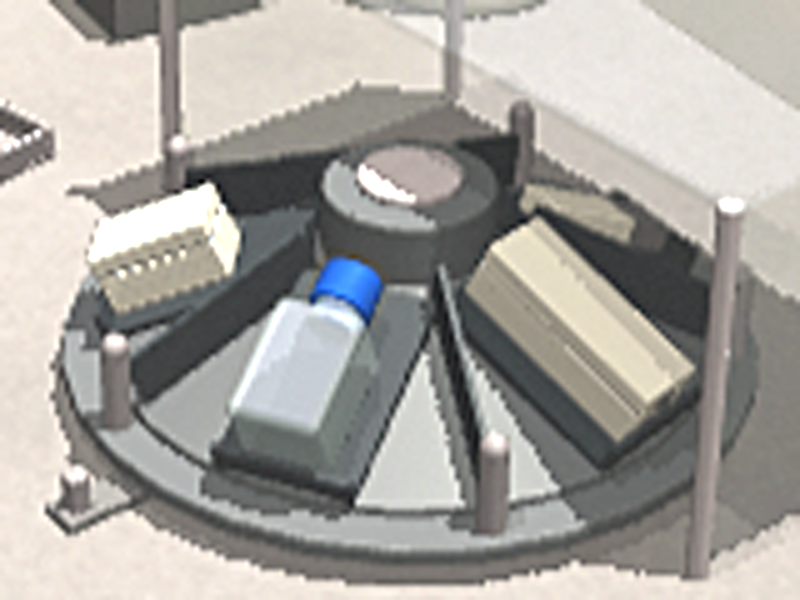

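Run:
```python
from h import *
c=load('top0');c2=load('side0')
T=lambda x,y:(235+x/5-.4,120+y/5-.4)
S=lambda x,y:(225+x/5-.4,190+y/5-.4)
def pr(n,a,b):
    p=tri(c,a,c2,b);print(n,p.round(4),'reproj',(proj(c,p)-a).round(1),(proj(c2,p)-b).round(1))
pr('hub',T(253,257),S(411,175))
print(ray(c,*T(253,257),.132),ray(c2,*S(411,175),.132))
pr('postL',T(8,349),S(176,143));pr('postR',T(493,350),S(493,440));pr('postF',T(250,522),S(116,342))
pr('postBR',T(393,88),S(521,107))
pr('coverR',(155+562/2.8-.3,75+229/2.8-.3),S(732,206))
pr('pointer',(155+387/2.8-.3,75+458/2.8-.3),S(76,474))
# top-view box top face quad corners (zz_top)
for p in((318,213),(475,173),(497,223),(343,247)):print(T(*p))
pr('boxinnerfar',T(318,213),S(540,215));pr('boxouterR',T(497,223),S(640,410))
```

```text
hub [ 0.6816 -0.0147  0.1296] reproj [ 0.3 -0.6] [-0.8  0.2]
[ 0.67902815 -0.01377537  0.132     ] [ 0.68199799 -0.01845736  0.132     ]
postL [0.6181 0.1586 0.0806] reproj [ 0.1 -0.3] [-0.4  0.1]
postR [ 0.6294 -0.1904  0.0792] reproj [ 0.3 -0.6] [-0.9  0.2]
postF [ 0.4989 -0.0184  0.0775] reproj [ 0.1 -0.2] [-0.3  0.1]
postBR [ 0.7487 -0.0886  0.2036] reproj [-4.7 10. ] [13.5 -3.8]
coverR [ 0.7203 -0.2467  0.2212] reproj [ 0.5 -0.9] [-1.5  0.4]
pointer [ 0.4553 -0.0523  0.0263] reproj [ 0.3 -0.9] [-1.3  0.2]
(298.20000000000005, 162.2)
(329.6, 154.2)
(334.0, 164.2)
(303.20000000000005, 169.0)
boxinnerfar [ 0.7258 -0.0642  0.1155] reproj [ 1.4 -2.7] [-3.9  0.8]
boxouterR [ 0.7221 -0.192   0.0689] reproj [-0.1  0.2] [ 0.4 -0.1]
```

```bash
cat >> h.py <<'E'
def rows(pts,s=None):
    "pts: list of (x,y,z,yaw_rad) world -> print tool rows from current pose"
    s=s or state();p=np.array(s['tool_pos']);R=Ro.from_euler('xyz',s['orientation']).as_matrix()
    psi=np.arctan2(R[1,0],R[0,0])
    for q in pts:
        d=R.T@(np.array(q[:3])-p)*1000
        dy=-((q[3]-psi+np.pi)%(2*np.pi)-np.pi)
        print('{"tx":%.0f,"ty":%.0f,"tz":%.0f,"yaw":%.3f}'%(*d,dy))
def lin(goal,n,ease=False):
    s=state();R=Ro.from_euler('xyz',s['orientation']).as_matrix();psi=np.arctan2(R[1,0],R[0,0])
    g=np.array(goal,float);g[3]=psi+((g[3]-psi+np.pi)%(2*np.pi)-np.pi);a=np.r_[s['tool_pos'],psi]
    rows([a+(g-a)*(i+1)/n for i in range(n)],s)
E
python3 -c "
from h import *
lin((.628,-.193,.30,np.radians(73.5)),20)"
```

```text
{"tx":-32,"ty":-29,"tz":-2,"yaw":0.070}
{"tx":-65,"ty":-57,"tz":-5,"yaw":0.140}
{"tx":-97,"ty":-86,"tz":-7,"yaw":0.210}
{"tx":-130,"ty":-114,"tz":-10,"yaw":0.281}
{"tx":-162,"ty":-143,"tz":-12,"yaw":0.351}
{"tx":-195,"ty":-171,"tz":-15,"yaw":0.421}
{"tx":-227,"ty":-200,"tz":-17,"yaw":0.491}
{"tx":-260,"ty":-229,"tz":-20,"yaw":0.561}
{"tx":-292,"ty":-257,"tz":-22,"yaw":0.631}
{"tx":-324,"ty":-286,"tz":-25,"yaw":0.701}
{"tx":-357,"ty":-314,"tz":-27,"yaw":0.772}
{"tx":-389,"ty":-343,"tz":-30,"yaw":0.842}
{"tx":-422,"ty":-372,"tz":-32,"yaw":0.912}
{"tx":-454,"ty":-400,"tz":-35,"yaw":0.982}
{"tx":-487,"ty":-429,"tz":-37,"yaw":1.052}
{"tx":-519,"ty":-457,"tz":-40,"yaw":1.122}
{"tx":-552,"ty":-486,"tz":-42,"yaw":1.192}
{"tx":-584,"ty":-514,"tz":-45,"yaw":1.263}
{"tx":-616,"ty":-543,"tz":-47,"yaw":1.333}
{"tx":-649,"ty":-572,"tz":-50,"yaw":1.403}
```

Emit:
{"op": "arm_command", "data": {"targets": [{"tx": -32, "ty": -29, "tz": -10, "yaw": 0.07}, {"tx": -65, "ty": -57, "tz": -20, "yaw": 0.14}, {"tx": -97, "ty": -86, "tz": -30, "yaw": 0.21}, {"tx": -130, "ty": -114, "tz": -40, "yaw": 0.28}, {"tx": -162, "ty": -143, "tz": -50, "yaw": 0.35}, {"tx": -195, "ty": -171, "tz": -50, "yaw": 0.42}, {"tx": -227, "ty": -200, "tz": -50, "yaw": 0.49}, {"tx": -260, "ty": -229, "tz": -50, "yaw": 0.56}], "jaw": 0.4}}

```text
time: 0.95
tool_pos: [0.43, 0.2843, 0.3004]
orientation: [3.141, -0.0, 2.123]
force: [0.5, 0.3, -0.2]
finger_gap: 0.398
```

```bash
python3 -c "
from h import *
print(state()['tool_pos'],state()['joint_positions'])
lin((.628,-.193,.30,np.radians(73.5)),13)"
```

```text
[0.4299856 0.2842762 0.3003836] [-0.98858379  0.1143975   0.30669728  1.91305144 -0.03862567  1.11959977
 -0.11464869]
{"tx":-39,"ty":-6,"tz":0,"yaw":0.065}
{"tx":-78,"ty":-13,"tz":0,"yaw":0.129}
{"tx":-118,"ty":-19,"tz":0,"yaw":0.194}
{"tx":-157,"ty":-25,"tz":0,"yaw":0.259}
{"tx":-196,"ty":-31,"tz":0,"yaw":0.323}
{"tx":-235,"ty":-38,"tz":0,"yaw":0.388}
{"tx":-275,"ty":-44,"tz":0,"yaw":0.452}
{"tx":-314,"ty":-50,"tz":0,"yaw":0.517}
{"tx":-353,"ty":-57,"tz":0,"yaw":0.582}
{"tx":-392,"ty":-63,"tz":0,"yaw":0.646}
{"tx":-432,"ty":-69,"tz":0,"yaw":0.711}
{"tx":-471,"ty":-76,"tz":0,"yaw":0.776}
{"tx":-510,"ty":-82,"tz":0,"yaw":0.840}
```

Emit:
{"op": "arm_command", "data": {"targets": [{"tx": -39, "ty": -6, "tz": 0, "yaw": 0.065}, {"tx": -78, "ty": -13, "tz": 0, "yaw": 0.13}, {"tx": -118, "ty": -19, "tz": 0, "yaw": 0.195}, {"tx": -157, "ty": -25, "tz": 0, "yaw": 0.26}, {"tx": -196, "ty": -31, "tz": 0, "yaw": 0.323}, {"tx": -235, "ty": -38, "tz": 0, "yaw": 0.388}, {"tx": -275, "ty": -44, "tz": 0, "yaw": 0.452}, {"tx": -314, "ty": -50, "tz": 0, "yaw": 0.517}]}}

```text
time: 1.75
tool_pos: [0.553, -0.0089, 0.3004]
orientation: [3.142, -0.0, 1.606]
force: [-0.7, 1.6, 0.5]
finger_gap: 0.403
```

```bash
python3 -c "
from h import *
lin((.628,-.193,.30,np.radians(73.5)),6)"
```

```text
{"tx":-31,"ty":11,"tz":0,"yaw":0.054}
{"tx":-62,"ty":23,"tz":0,"yaw":0.108}
{"tx":-93,"ty":34,"tz":0,"yaw":0.162}
{"tx":-124,"ty":46,"tz":0,"yaw":0.216}
{"tx":-156,"ty":57,"tz":0,"yaw":0.270}
{"tx":-187,"ty":68,"tz":0,"yaw":0.323}
```

Emit:
{"op": "arm_command", "data": {"targets": [{"tx": -31, "ty": 11, "tz": 0, "yaw": 0.054}, {"tx": -62, "ty": 23, "tz": 0, "yaw": 0.108}, {"tx": -93, "ty": 34, "tz": 0, "yaw": 0.162}, {"tx": -124, "ty": 46, "tz": 0, "yaw": 0.216}, {"tx": -156, "ty": 57, "tz": 0, "yaw": 0.27}, {"tx": -187, "ty": 68, "tz": 30, "yaw": 0.323}, {"tx": -187, "ty": 68, "tz": 70, "yaw": 0.323}, {"tx": -187, "ty": 68, "tz": 100, "yaw": 0.323}]}}

```text
time: 2.55
tool_pos: [0.6271, -0.1926, 0.1978]
orientation: [-3.14, 0.001, 1.284]
force: [1.0, 0.6, -0.6]
finger_gap: 0.397
```

```bash
python3 -c "
from h import *
print(state()['tool_pos'],state()['orientation'],state()['joint_positions'])
c=snap('wrist','w1');C=np.array([.6805,-.0155])
for a in (-106.5,):
  r=np.radians(a);print(proj(c,[*(C+.185*np.array([np.cos(r),np.sin(r)])),.084]))
snap('side','s1')"
```

```text
[ 0.6270532  -0.19257802  0.19783533] [-3.14004351e+00  8.64733468e-04  1.28395420e+00] [-0.27118965  0.51757121  0.65467598  1.72744717 -0.35994196  1.02145765
  0.2247519 ]
[286.55073153 209.39758924]
```

View pics/w1.png

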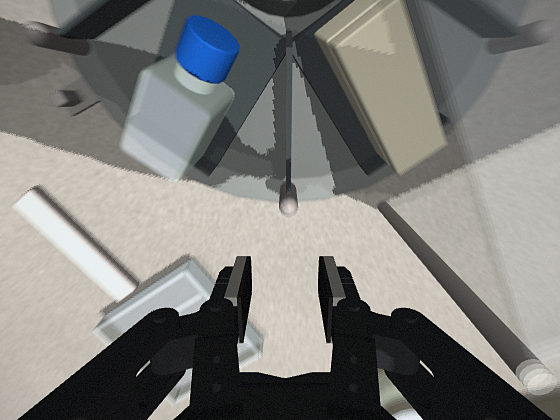

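View pics/s1.png

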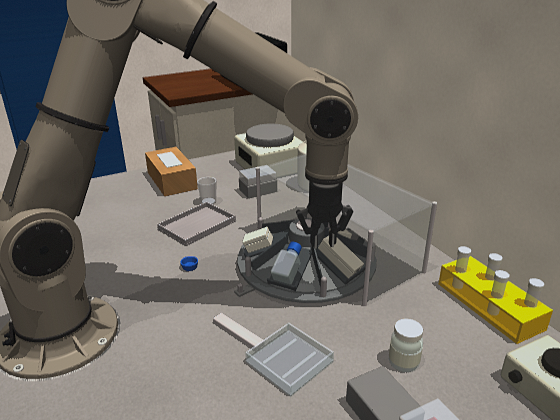

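Emit:
{"op": "arm_command", "data": {"targets": [{"tx": 0, "ty": 0, "tz": 20, "yaw": 0}, {"tx": 0, "ty": 0, "tz": 40, "yaw": 0}, {"tx": 0, "ty": 0, "tz": 60, "yaw": 0}, {"tx": 0, "ty": 0, "tz": 78, "yaw": 0}, {"tx": 0, "ty": 0, "tz": 94, "yaw": 0}, {"tx": 0, "ty": 0, "tz": 108, "yaw": 0}, {"tx": 0, "ty": 0, "tz": 118, "yaw": 0}, {"tx": 0, "ty": 0, "tz": 120, "yaw": 0}]}}

```text
time: 3.45
tool_pos: [0.6273, -0.1914, 0.0792]
orientation: [-3.14, 0.0, 1.286]
force: [-0.4, 0.0, -0.9]
finger_gap: 0.4
```

```bash
cat >> h.py <<'E'
C=np.array([.6805,-.0155])
def arc(a0,a1,n,z,r=.185,off=180):
    rows([(*(C+r*np.array([np.cos(np.radians(a)),np.sin(np.radians(a))])),z,np.radians(a+off)) for a in np.linspace(a0,a1,n+1)[1:]])
E
python3 -c "
from h import *
s=state();print(s['tool_pos'],s['force'],s['joint_positions'])
c=snap('wrist','w2')
arc(-106.5,-124.5,8,.077)"
```

```text
[ 0.62734434 -0.19144065  0.07923233] [-0.38168914  0.02729544 -0.88312457] [-0.20669103  0.65365772  0.56612415  1.80116056 -0.46071218  0.82298672
  0.30147662]
{"tx":-1,"ty":-6,"tz":3,"yaw":0.042}
{"tx":-1,"ty":-14,"tz":3,"yaw":0.081}
{"tx":0,"ty":-21,"tz":3,"yaw":0.121}
{"tx":1,"ty":-28,"tz":3,"yaw":0.160}
{"tx":3,"ty":-35,"tz":3,"yaw":0.199}
{"tx":4,"ty":-42,"tz":3,"yaw":0.238}
{"tx":6,"ty":-49,"tz":3,"yaw":0.278}
{"tx":8,"ty":-56,"tz":3,"yaw":0.317}
```

View pics/w2.png

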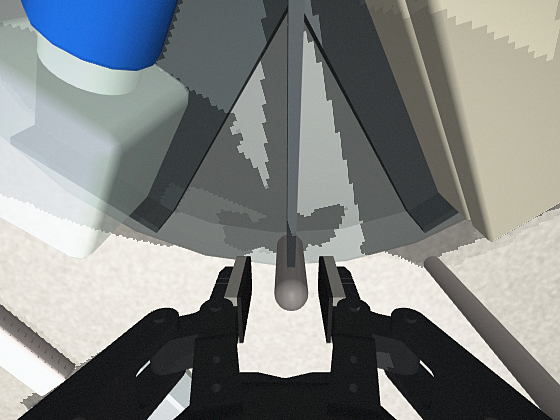

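```bash
python3 -c "
from h import *
A=lambda a:(*(C+.185*np.array([np.cos(np.radians(a)),np.sin(np.radians(a))])),.078,np.radians(a+180))
rows([A(-106.5-d) for d in (.7,1.6,2.5,3.4,4.6,6,7.8,9.8)])"
```

```text
{"tx":-1,"ty":-1,"tz":2,"yaw":0.015}
{"tx":-1,"ty":-4,"tz":2,"yaw":0.031}
{"tx":-1,"ty":-7,"tz":2,"yaw":0.046}
{"tx":-1,"ty":-10,"tz":2,"yaw":0.062}
{"tx":-1,"ty":-14,"tz":2,"yaw":0.083}
{"tx":-0,"ty":-19,"tz":2,"yaw":0.108}
{"tx":1,"ty":-24,"tz":2,"yaw":0.139}
{"tx":2,"ty":-31,"tz":2,"yaw":0.174}
```

Emit:
{"op": "arm_command", "data": {"targets": [{"tx": 0, "ty": -1, "tz": 0, "yaw": 0.015}, {"tx": -1, "ty": -4, "tz": 1, "yaw": 0.03}, {"tx": -1, "ty": -7, "tz": 2, "yaw": 0.046}, {"tx": -1, "ty": -10, "tz": 2, "yaw": 0.062}, {"tx": -1, "ty": -14, "tz": 2, "yaw": 0.083}, {"tx": 0, "ty": -19, "tz": 2, "yaw": 0.108}, {"tx": 1, "ty": -24, "tz": 2, "yaw": 0.139}, {"tx": 2, "ty": -31, "tz": 2, "yaw": 0.174}]}}

```text
time: 4.3
tool_pos: [0.5982, -0.1809, 0.0784]
orientation: [3.141, 0.0, 1.109]
force: [1.0, -1.4, 1.6]
finger_gap: 0.398
```

```bash
python3 -c "
from h import *
arc(-116.3,-134.3,8,.078)"
```

```text
{"tx":-0,"ty":-7,"tz":0,"yaw":0.036}
{"tx":0,"ty":-14,"tz":0,"yaw":0.075}
{"tx":1,"ty":-21,"tz":0,"yaw":0.115}
{"tx":2,"ty":-28,"tz":0,"yaw":0.154}
{"tx":3,"ty":-36,"tz":0,"yaw":0.193}
{"tx":5,"ty":-43,"tz":0,"yaw":0.233}
{"tx":6,"ty":-50,"tz":0,"yaw":0.272}
{"tx":9,"ty":-57,"tz":0,"yaw":0.311}
```

Emit:
{"op": "arm_command", "data": {"targets": [{"tx": 0, "ty": -7, "tz": 0, "yaw": 0.036}, {"tx": 0, "ty": -14, "tz": 0, "yaw": 0.075}, {"tx": 1, "ty": -21, "tz": 0, "yaw": 0.115}, {"tx": 2, "ty": -28, "tz": 0, "yaw": 0.154}, {"tx": 3, "ty": -36, "tz": 0, "yaw": 0.193}, {"tx": 5, "ty": -43, "tz": 0, "yaw": 0.233}, {"tx": 6, "ty": -50, "tz": 0, "yaw": 0.272}, {"tx": 9, "ty": -57, "tz": 0, "yaw": 0.311}]}}

```text
time: 5.1
tool_pos: [0.5506, -0.1474, 0.0783]
orientation: [-3.141, 0.0, 0.797]
force: [0.8, -2.1, 0.2]
finger_gap: 0.397
```

```bash
python3 -c "
from h import *
s=state();print(s['tool_pos'],s['force'],s['joint_positions']);snap('wrist','w3')
arc(-134.3,-152.3,8,.078)"
```

```text
[ 0.55062835 -0.14737657  0.07827978] [ 0.79350973 -2.1363841   0.17011853] [-0.39308679  0.58195024  0.71157862  2.00986374 -0.55443778  0.7498916
 -0.11675963]
{"tx":-0,"ty":-5,"tz":0,"yaw":0.037}
{"tx":0,"ty":-12,"tz":0,"yaw":0.076}
{"tx":1,"ty":-20,"tz":0,"yaw":0.115}
{"tx":2,"ty":-27,"tz":0,"yaw":0.155}
{"tx":3,"ty":-34,"tz":0,"yaw":0.194}
{"tx":5,"ty":-41,"tz":0,"yaw":0.233}
{"tx":7,"ty":-48,"tz":0,"yaw":0.273}
{"tx":9,"ty":-55,"tz":0,"yaw":0.312}
```

View pics/w3.png

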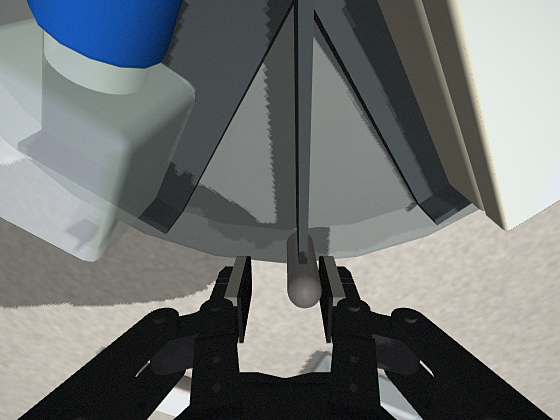

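Working: the post rests on the trailing (right) pad at (304,290), and the bays have turned. Continue.

Emit:
{"op": "arm_command", "data": {"targets": [{"tx": 0, "ty": -6, "tz": 0, "yaw": 0.037}, {"tx": 0, "ty": -13, "tz": 0, "yaw": 0.076}, {"tx": 1, "ty": -20, "tz": 0, "yaw": 0.115}, {"tx": 2, "ty": -27, "tz": 0, "yaw": 0.155}, {"tx": 3, "ty": -34, "tz": 0, "yaw": 0.194}, {"tx": 5, "ty": -41, "tz": 0, "yaw": 0.233}, {"tx": 7, "ty": -48, "tz": 0, "yaw": 0.273}, {"tx": 9, "ty": -55, "tz": 0, "yaw": 0.312}]}}

```text
time: 5.95
tool_pos: [0.5177, -0.1027, 0.0783]
orientation: [-3.142, 0.0, 0.486]
force: [0.8, -2.0, 1.8]
finger_gap: 0.403
```

```bash
python3 -c "
from h import *
s=state();print(s['tool_pos'],s['force'],s['joint_positions'])
arc(-152.3,-170.3,8,.078)"
```

```text
[ 0.5177181  -0.10269443  0.07829862] [ 0.76011445 -2.00923006  1.75416045] [-0.55608318  0.55973936  0.8116176   2.10730058 -0.61787829  0.72704426
 -0.42323793]
{"tx":-0,"ty":-9,"tz":0,"yaw":0.042}
{"tx":0,"ty":-16,"tz":0,"yaw":0.082}
{"tx":1,"ty":-23,"tz":0,"yaw":0.121}
{"tx":2,"ty":-30,"tz":0,"yaw":0.160}
{"tx":3,"ty":-38,"tz":0,"yaw":0.199}
{"tx":5,"ty":-45,"tz":0,"yaw":0.239}
{"tx":7,"ty":-52,"tz":0,"yaw":0.278}
{"tx":9,"ty":-59,"tz":0,"yaw":0.317}
```

Emit:
{"op": "arm_command", "data": {"targets": [{"tx": 0, "ty": -8, "tz": 0, "yaw": 0.042}, {"tx": 0, "ty": -16, "tz": 0, "yaw": 0.082}, {"tx": 1, "ty": -23, "tz": 0, "yaw": 0.121}, {"tx": 2, "ty": -30, "tz": 0, "yaw": 0.16}, {"tx": 3, "ty": -38, "tz": 0, "yaw": 0.199}, {"tx": 5, "ty": -45, "tz": 0, "yaw": 0.239}, {"tx": 7, "ty": -52, "tz": 0, "yaw": 0.278}, {"tx": 9, "ty": -59, "tz": 0, "yaw": 0.317}]}}

```text
time: 6.75
tool_pos: [0.4981, -0.0463, 0.0783]
orientation: [-3.142, 0.0, 0.17]
force: [1.7, -1.0, 0.3]
finger_gap: 0.4
```

```bash
python3 -c "
from h import *
s=state();print(s['tool_pos'],s['force'],s['joint_positions'])
arc(-170.3,-188.3,8,.078)"
```

```text
[ 0.49808483 -0.04630735  0.07833115] [ 1.74572889 -0.97260136  0.32532733] [-0.74807974  0.56590217  0.91449391  2.17026834 -0.69208479  0.72833686
 -0.7641653 ]
{"tx":0,"ty":-7,"tz":0,"yaw":0.040}
{"tx":1,"ty":-14,"tz":0,"yaw":0.079}
{"tx":1,"ty":-21,"tz":0,"yaw":0.118}
{"tx":2,"ty":-29,"tz":0,"yaw":0.157}
{"tx":4,"ty":-36,"tz":0,"yaw":0.197}
{"tx":5,"ty":-43,"tz":0,"yaw":0.236}
{"tx":7,"ty":-50,"tz":0,"yaw":0.275}
{"tx":9,"ty":-57,"tz":0,"yaw":0.314}
```

Emit:
{"op": "arm_command", "data": {"targets": [{"tx": 0, "ty": -7, "tz": 0, "yaw": 0.04}, {"tx": 1, "ty": -14, "tz": 0, "yaw": 0.079}, {"tx": 1, "ty": -21, "tz": 0, "yaw": 0.118}, {"tx": 2, "ty": -29, "tz": 0, "yaw": 0.157}, {"tx": 4, "ty": -36, "tz": 0, "yaw": 0.197}, {"tx": 5, "ty": -43, "tz": 0, "yaw": 0.236}, {"tx": 7, "ty": -50, "tz": 0, "yaw": 0.275}, {"tx": 9, "ty": -57, "tz": 0, "yaw": 0.314}]}}

```text
time: 7.55
tool_pos: [0.4973, 0.0114, 0.0783]
orientation: [3.142, 0.0, -0.144]
force: [0.8, -1.8, -0.3]
finger_gap: 0.402
```

```bash
python3 -c "
from h import *
s=state();print(s['tool_pos'],s['force'],s['joint_positions'])
snap('top','t4');snap('wrist','w4')
arc(-188.3,-209.5,8,.078)"
```

```text
[0.4972607  0.01136622 0.0782834 ] [ 0.77830259 -1.7702964  -0.27396647] [-0.92112388  0.61445221  1.00423635  2.17850759 -0.77730193  0.76636717
 -1.11030816]
{"tx":1,"ty":-8,"tz":0,"yaw":0.049}
{"tx":1,"ty":-16,"tz":0,"yaw":0.095}
{"tx":2,"ty":-25,"tz":0,"yaw":0.142}
{"tx":4,"ty":-33,"tz":0,"yaw":0.188}
{"tx":5,"ty":-42,"tz":0,"yaw":0.234}
{"tx":8,"ty":-50,"tz":0,"yaw":0.280}
{"tx":10,"ty":-58,"tz":0,"yaw":0.327}
{"tx":13,"ty":-66,"tz":0,"yaw":0.373}
```

View pics/t4.png

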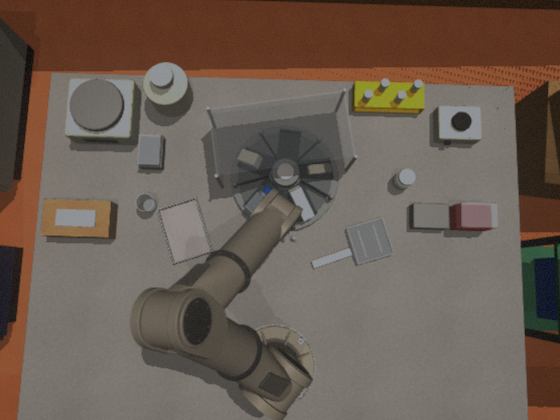

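View pics/w4.png

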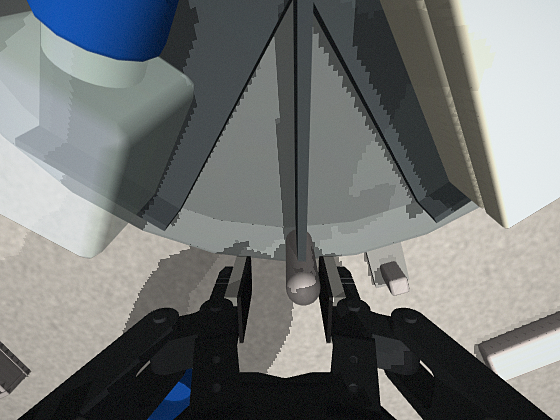

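Emit:
{"op": "arm_command", "data": {"targets": [{"tx": 1, "ty": -8, "tz": 0, "yaw": 0.049}, {"tx": 1, "ty": -16, "tz": 0, "yaw": 0.095}, {"tx": 2, "ty": -25, "tz": 0, "yaw": 0.142}, {"tx": 4, "ty": -33, "tz": 0, "yaw": 0.188}, {"tx": 5, "ty": -42, "tz": 0, "yaw": 0.234}, {"tx": 8, "ty": -49, "tz": 0, "yaw": 0.276}, {"tx": 9, "ty": -55, "tz": 0, "yaw": 0.31}, {"tx": 11, "ty": -59, "tz": 0, "yaw": 0.333}]}}

```text
time: 8.45
tool_pos: [0.5164, 0.068, 0.0781]
orientation: [3.141, 0.001, -0.476]
force: [-3.0, -0.8, -0.6]
finger_gap: 0.397
```

```bash
python3 -c "
from h import *
s=state();print(s['tool_pos'],s['force'],s['joint_positions'])
d=np.array(s['tool_pos'])[:2]-C;print(np.degrees(np.arctan2(d[1],d[0])),np.hypot(*d))
c=snap('top','t5');snap('wrist','w5')
f=c['frame'][75:285,155:435];cv2.imwrite('pics/z5.png',cv2.convertScaleAbs(cv2.resize(f,None,fx=2.8,fy=2.8,interpolation=2),alpha=1.3))"
```

```text
[0.51635431 0.0680084  0.07812739] [-3.00075434 -0.82297599 -0.64302977] [-1.04770361  0.70607153  1.07669459  2.12876808 -0.86852575  0.84560197
 -1.47390201]
153.03548398817253 0.18416693806052328
```

View pics/z5.png

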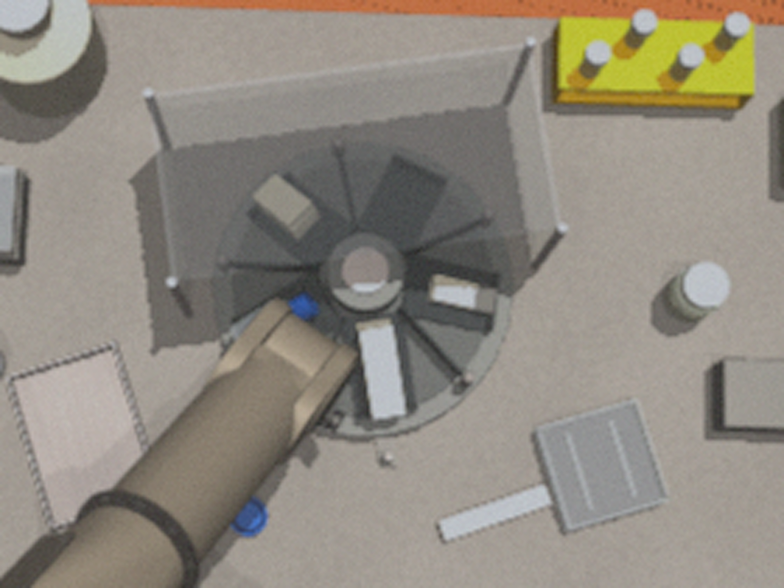

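View pics/w5.png

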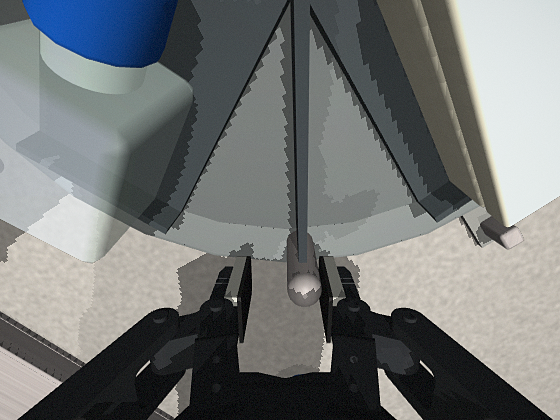

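Emit:
{"op": "arm_command", "data": {"targets": [{"tx": 0, "ty": -2, "tz": 0, "yaw": 0.011}, {"tx": 0, "ty": -4, "tz": 0, "yaw": 0.022}, {"tx": 0, "ty": -6, "tz": 0, "yaw": 0.032}, {"tx": 0, "ty": -8, "tz": 0, "yaw": 0.042}, {"tx": 0, "ty": -8, "tz": 0, "yaw": 0.042}, {"tx": 0, "ty": -8, "tz": 0, "yaw": 0.042}, {"tx": 0, "ty": -3, "tz": 0, "yaw": 0.042}, {"tx": 0, "ty": 1, "tz": 0, "yaw": 0.042}]}}

```text
time: 9.35
tool_pos: [0.5161, 0.0667, 0.0783]
orientation: [3.142, 0.0, -0.517]
force: [0.5, -0.1, -0.0]
finger_gap: 0.404
```

Emit:
{"op": "arm_command", "data": {"targets": [{"tx": 0, "ty": 0, "tz": -15, "yaw": 0}, {"tx": 0, "ty": 0, "tz": -35, "yaw": 0}, {"tx": 0, "ty": 0, "tz": -60, "yaw": 0}, {"tx": 0, "ty": 0, "tz": -85, "yaw": 0}, {"tx": 0, "ty": 0, "tz": -110, "yaw": 0}, {"tx": 0, "ty": 0, "tz": -135, "yaw": 0}, {"tx": 0, "ty": 0, "tz": -155, "yaw": 0}, {"tx": 0, "ty": 0, "tz": -165, "yaw": 0}]}}

```text
time: 10.15
tool_pos: [0.5166, 0.0666, 0.2447]
orientation: [-3.14, -0.001, -0.518]
force: [-0.2, -0.1, -0.2]
finger_gap: 0.401
```

```bash
python3 -c "
from h import *
s=state();print(s['tool_pos'],s['orientation'],s['force'],s['joint_positions'])
c=snap('top','t6');snap('side','s6')
f=c['frame'][120:225,235:345];cv2.imwrite('pics/z6.png',cv2.convertScaleAbs(cv2.resize(f,None,fx=5,fy=5,interpolation=2),alpha=1.2))
f=load('s6')['frame'][190:310,225:385];cv2.imwrite('pics/z6s.png',cv2.convertScaleAbs(cv2.resize(f,None,fx=5,fy=5,interpolation=2),alpha=1.2))"
```

```text
[0.51664726 0.06658312 0.24474302] [-3.14009061e+00 -5.77490327e-04 -5.17796651e-01] [-0.16484732 -0.12545783 -0.2273064 ] [-1.27083536  0.47414857  1.34883873  2.00029426 -0.52760589  1.08983677
 -1.77432688]
```

View pics/z6.png

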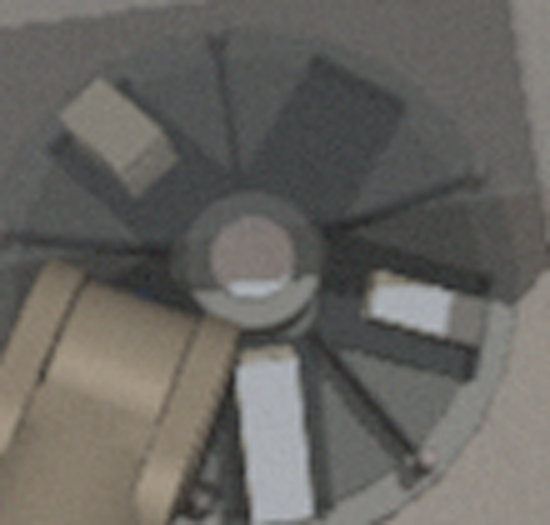

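View pics/z6s.png

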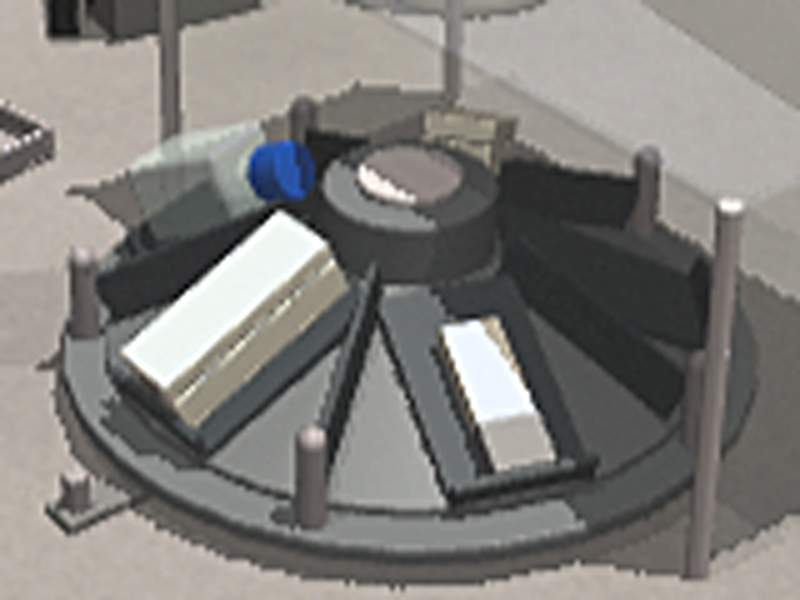

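```bash
python3 -c "
from h import *
c=load('t6');c2=load('s6')
S=lambda x,y:(225+x/5-.4,190+y/5-.4)
T=lambda x,y:(235+x/5-.4,120+y/5-.4)
ang=lambda p:(np.degrees(np.arctan2(p[1]-C[1],p[0]-C[0]))%360,np.hypot(*(p[:2]-C)))
for p,o in(((312,438),-36),((83,255),36)):print([ang(ray(c2,*S(*p),.08)),o])
print(ang(ray(c,*T(426,460),.08)))
# box top face corners side view: inner-left(282,212) inner-right(328,258) outer-right(172,395) outer-left(122,352)
for p in((122,352),(172,395),(282,212),(328,258)):
  z=.0985 - (60*np.sin(np.radians(25))/1000 if p[1]>300 else -60*np.sin(np.radians(25))/1000)
  q=ray(c2,*S(*p),z);print(z,q.round(4),ang(q))
for p in((240,365),(297,360),(313,518),(255,522)):
  z=.0985 +(.0254 if p[1]<400 else -.0254)
  q=ray(c,*T(*p),z);print(z,q.round(4),ang(q))
"
```

```text
[(np.float64(225.57816948343503), np.float64(0.1850653455638145)), -36]
[(np.float64(153.01717732181132), np.float64(0.1825886098834724)), 36]
(np.float64(223.35039084092392), np.float64(0.18494528643084335))
0.07314290429555803 [ 0.5012 -0.0229  0.0731] (np.float64(182.35573428665077), np.float64(0.1794465768558458))
0.07314290429555803 [ 0.508  -0.0717  0.0731] (np.float64(198.04281157908525), np.float64(0.18137313280815828))
0.12385709570444198 [ 0.6063 -0.0083  0.1239] (np.float64(174.41800274047597), np.float64(0.07451146254883619))
0.12385709570444198 [ 0.6062 -0.0619  0.1239] (np.float64(211.98724139103297), np.float64(0.08761216729664201))
0.12390000000000001 [ 0.6034 -0.0069  0.1239] (np.float64(173.64615622577358), np.float64(0.0776265786769254))
0.12390000000000001 [ 0.6081 -0.0467  0.1239] (np.float64(203.33834495752632), np.float64(0.07881610826740627))
0.0731 [ 0.5027 -0.0631  0.0731] (np.float64(194.98848505521332), np.float64(0.18408605685354967))
0.0731 [ 0.4985 -0.0218  0.0731] (np.float64(181.97516015616472), np.float64(0.1820713390722604))
```

```bash
python3 -c "
from h import *
lin((.558,-.0345,.20,np.radians(8.8)),7)"
```

```text
{"tx":12,"ty":10,"tz":6,"yaw":-0.096}
{"tx":25,"ty":19,"tz":13,"yaw":-0.192}
{"tx":37,"ty":29,"tz":19,"yaw":-0.288}
{"tx":49,"ty":39,"tz":25,"yaw":-0.383}
{"tx":61,"ty":48,"tz":32,"yaw":-0.479}
{"tx":74,"ty":58,"tz":38,"yaw":-0.575}
{"tx":86,"ty":68,"tz":44,"yaw":-0.671}
```

Emit:
{"op": "arm_command", "data": {"targets": [{"tx": 12, "ty": 10, "tz": 6, "yaw": -0.096}, {"tx": 25, "ty": 19, "tz": 13, "yaw": -0.192}, {"tx": 37, "ty": 29, "tz": 19, "yaw": -0.288}, {"tx": 49, "ty": 39, "tz": 25, "yaw": -0.383}, {"tx": 61, "ty": 48, "tz": 32, "yaw": -0.479}, {"tx": 74, "ty": 58, "tz": 38, "yaw": -0.575}, {"tx": 86, "ty": 68, "tz": 44, "yaw": -0.671}, {"tx": 86, "ty": 68, "tz": 44, "yaw": -0.671}], "jaw": 1.0}}

```text
time: 11.05
tool_pos: [0.5569, -0.0368, 0.1981]
orientation: [3.141, 0.001, 0.153]
force: [-1.8, 0.1, 1.1]
finger_gap: 1.002
```

```bash
python3 -c "
from h import *
s=state();print(s['tool_pos'],s['orientation'],s['joint_positions'])
c=snap('wrist','w7');print(proj(c,[.5532,-.0355,.0985]),proj(c,[.6058,-.0268,.1239]),proj(c,[.5006,-.0435,.073]))"
```

```text
[ 0.55690924 -0.03676809  0.1981441 ] [3.14141487e+00 1.43243858e-03 1.53116473e-01] [-0.81958829  0.45512789  1.00415868  1.96178536 -0.46322537  0.97696687
 -1.0097246 ]
[283.12167682 218.90812019] [281.84830944 154.67702941] [283.24498928 264.07433919]
```

View pics/w7.png

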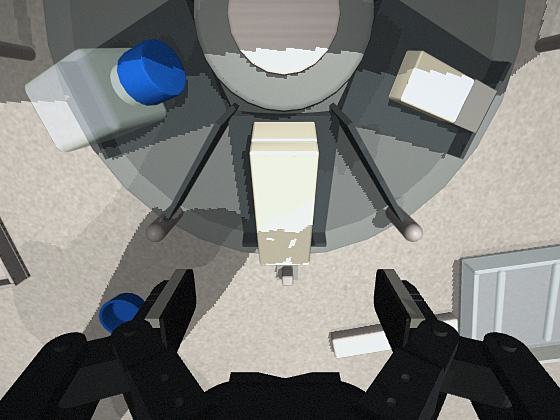

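Emit:
{"op": "arm_command", "data": {"targets": [{"tx": 0, "ty": 0, "tz": 20, "yaw": 0}, {"tx": 0, "ty": 0, "tz": 40, "yaw": 0}, {"tx": 0, "ty": 0, "tz": 58, "yaw": 0}, {"tx": 0, "ty": 0, "tz": 73, "yaw": 0}, {"tx": 0, "ty": 0, "tz": 85, "yaw": 0}, {"tx": 0, "ty": 0, "tz": 94, "yaw": 0}, {"tx": 0, "ty": 0, "tz": 100, "yaw": 0}, {"tx": 0, "ty": 0, "tz": 101, "yaw": 0}]}}

```text
time: 11.9
tool_pos: [0.5574, -0.0345, 0.0979]
orientation: [3.142, 0.001, 0.153]
force: [-0.0, 0.3, 0.3]
finger_gap: 1.003
```

```bash
python3 -c "
from h import *
s=state();print(s['tool_pos'],s['orientation'],s['force'])
snap('wrist','w8')"
```

```text
[ 0.55740052 -0.03449717  0.09790086] [3.14152135e+00 5.29340619e-04 1.53412835e-01] [-0.0240259   0.29444855  0.31528882]
```

View pics/w8.png

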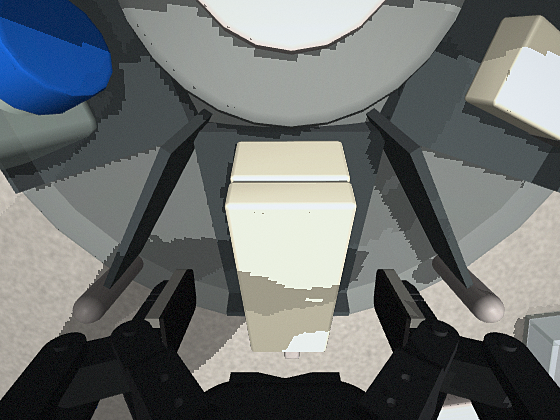

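Emit:
{"op": "arm_command", "data": {"targets": [{"tx": 0, "ty": 1, "tz": 0, "yaw": 0}, {"tx": 0, "ty": 2, "tz": 0, "yaw": 0}, {"tx": 0, "ty": 2, "tz": 0, "yaw": 0}, {"tx": 0, "ty": 2, "tz": 0, "yaw": 0}, {"tx": 0, "ty": 2, "tz": 0, "yaw": 0}, {"tx": 0, "ty": 2, "tz": 0, "yaw": 0}, {"tx": 0, "ty": 2, "tz": 0, "yaw": 0}, {"tx": 0, "ty": 2, "tz": 0, "yaw": 0}], "jaw": 0.65, "grip_force": 25}}

```text
time: 12.75
tool_pos: [0.5579, -0.0364, 0.0983]
orientation: [3.142, 0.0, 0.154]
force: [-0.3, -1.1, -0.6]
finger_gap: 0.645
```

Emit:
{"op": "arm_command", "data": {"targets": [{"tx": 0, "ty": 0, "tz": 0, "yaw": 0}, {"tx": 0, "ty": 0, "tz": 0, "yaw": 0}, {"tx": 0, "ty": 0, "tz": 0, "yaw": 0}, {"tx": 0, "ty": 0, "tz": 0, "yaw": 0}, {"tx": 0, "ty": 0, "tz": 0, "yaw": 0}, {"tx": 0, "ty": 0, "tz": 0, "yaw": 0}, {"tx": 0, "ty": 0, "tz": 0, "yaw": 0}, {"tx": 0, "ty": 0, "tz": 0, "yaw": 0}], "jaw": 0.0}}

```text
time: 13.55
tool_pos: [0.5578, -0.0365, 0.0984]
orientation: [-3.142, -0.0, 0.154]
force: [-1.6, 0.3, 5.3]
finger_gap: 0.51
```

```bash
python3 -c "
from h import *
s=state();print(s['tool_pos'],s['orientation'],s['force'],s['moment'],s['finger_gap'])
snap('wrist','w9')"
```

```text
[ 0.55783456 -0.03648229  0.09840675] [-3.14152464e+00 -2.33882491e-06  1.53702698e-01] [-1.60454174  0.25022125  5.26672267] [-0.00168562  0.35522441  0.04868146] 0.5100529460040213
```

View pics/w9.png

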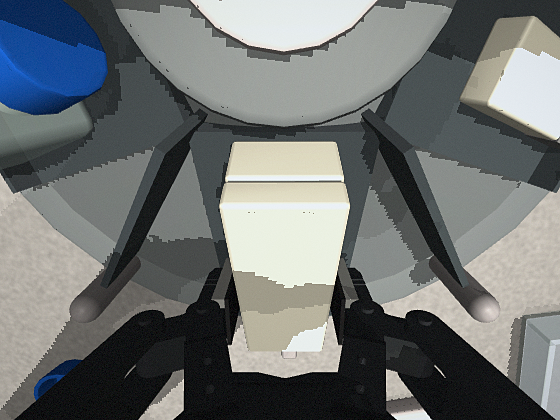

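Emit:
{"op": "arm_command", "data": {"targets": [{"tx": 0, "ty": 0, "tz": -4, "yaw": 0}, {"tx": 0, "ty": 0, "tz": -10, "yaw": 0}, {"tx": 0, "ty": 0, "tz": -20, "yaw": 0}, {"tx": 0, "ty": 0, "tz": -35, "yaw": 0}, {"tx": 0, "ty": 0, "tz": -50, "yaw": 0}, {"tx": 0, "ty": 0, "tz": -70, "yaw": 0}, {"tx": 0, "ty": 0, "tz": -90, "yaw": 0}, {"tx": 0, "ty": 0, "tz": -105, "yaw": 0}]}}

```text
time: 14.4
tool_pos: [0.5582, -0.0366, 0.2055]
orientation: [-3.141, -0.001, 0.154]
force: [1.1, -0.6, -1.6]
finger_gap: 0.51
```

```bash
python3 -c "
from h import *
s=state();print(s['tool_pos'],s['orientation'],s['force'],s['moment'],s['joint_positions'])
snap('wrist','w10');c=snap('side','s10')
f=c['frame'][130:320,140:400];cv2.imwrite('pics/z10.png',cv2.resize(f,None,fx=3,fy=3,interpolation=2))
c=snap('top','t10')
f=c['frame'][130:280,140:360];cv2.imwrite('pics/z10t.png',cv2.resize(f,None,fx=3.6,fy=3.6,interpolation=2))
"
```

```text
[ 0.55815769 -0.03659077  0.20548376] [-3.14140616e+00 -1.46683142e-03  1.53580013e-01] [ 1.11069629 -0.56320773 -1.64936121] [-0.03643613 -0.02787583 -0.02793422] [-0.82773679  0.44670911  1.01364571  1.95445577 -0.45541115  0.98799185
 -1.01591045]
```

View pics/z10.png

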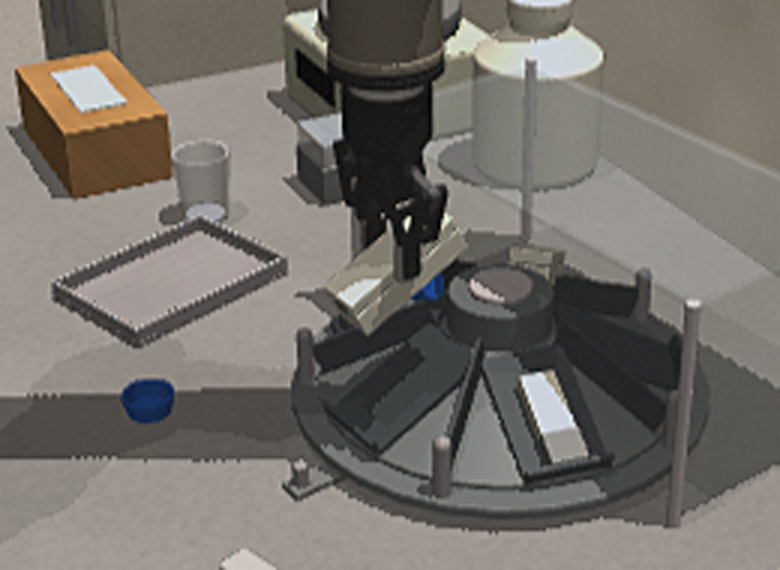

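View pics/w10.png

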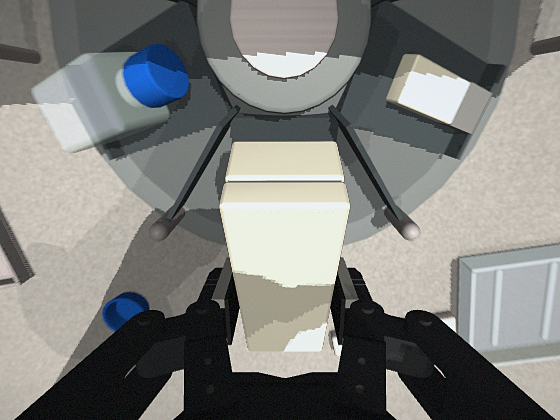

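View pics/z10t.png

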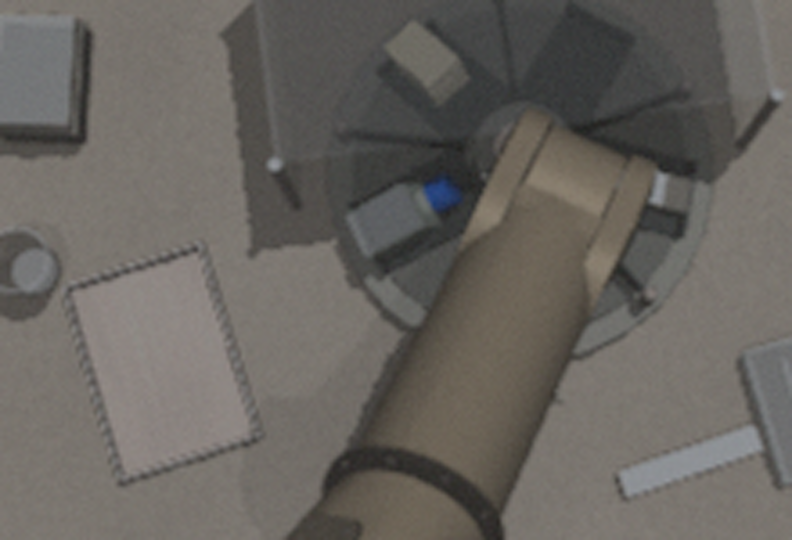

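```bash
python3 -c "
from h import *
c=load('t10');c2=load('s10')
a=[(65,290),(200,243),(262,437),(122,482)];b=[(202,220),(287,262),(140,338),(55,288)]
P=[]
for p,q in zip(a,b):
  p=(140+p[0]/3.6-.35,130+p[1]/3.6-.35);q=(140+q[0]/3-.33,130+q[1]/3-.33)
  t=tri(c,p,c2,q);P.append(t);print(t.round(4),ray(c,*p,.022).round(4),ray(c2,*q,.022).round(4))
P=np.array(P);print(P.mean(0));P=P[:,:2]
for i in range(4):
  d=P[i]-P[i-1];print(np.hypot(*d),np.degrees(np.arctan2(d[1],d[0]))%180)
"
```

```text
[0.5451 0.4493 0.0154] [0.5403 0.449  0.022 ] [0.5454 0.4365 0.022 ]
[0.5973 0.3141 0.0126] [0.5932 0.3135 0.022 ] [0.594 0.298 0.022]
[0.401  0.2408 0.0111] [0.3968 0.2405 0.022 ] [0.4002 0.2228 0.022 ]
[0.3508 0.3804 0.0124] [0.3473 0.3793 0.022 ] [0.3507 0.3628 0.022 ]
[0.47355843 0.34614483 0.01288705]
0.20619308299934164 19.543834201984588
0.14493416650097615 111.0958735474246
0.2095609099771202 20.4855426473666
0.1483263229415023 109.77019708592736
```

```bash
python3 -c "
from h import *
lin((.476,.344,.19,np.radians(20.3)),16)"
```

```text
{"tx":-1,"ty":-24,"tz":1,"yaw":-0.012}
{"tx":-3,"ty":-49,"tz":2,"yaw":-0.025}
{"tx":-4,"ty":-73,"tz":3,"yaw":-0.037}
{"tx":-6,"ty":-97,"tz":4,"yaw":-0.050}
{"tx":-7,"ty":-121,"tz":5,"yaw":-0.062}
{"tx":-9,"ty":-146,"tz":5,"yaw":-0.075}
{"tx":-10,"ty":-170,"tz":6,"yaw":-0.087}
{"tx":-11,"ty":-194,"tz":7,"yaw":-0.100}
{"tx":-13,"ty":-218,"tz":8,"yaw":-0.112}
{"tx":-14,"ty":-243,"tz":9,"yaw":-0.125}
{"tx":-16,"ty":-267,"tz":10,"yaw":-0.137}
{"tx":-17,"ty":-291,"tz":11,"yaw":-0.150}
{"tx":-19,"ty":-315,"tz":12,"yaw":-0.162}
{"tx":-20,"ty":-340,"tz":13,"yaw":-0.175}
{"tx":-21,"ty":-364,"tz":14,"yaw":-0.187}
{"tx":-23,"ty":-388,"tz":14,"yaw":-0.200}
```

Emit:
{"op": "arm_command", "data": {"targets": [{"tx": -1, "ty": -12, "tz": -2, "yaw": -0.012}, {"tx": -3, "ty": -33, "tz": -4, "yaw": -0.025}, {"tx": -4, "ty": -57, "tz": -5, "yaw": -0.037}, {"tx": -6, "ty": -82, "tz": -5, "yaw": -0.05}, {"tx": -7, "ty": -107, "tz": -5, "yaw": -0.062}, {"tx": -9, "ty": -132, "tz": -5, "yaw": -0.075}, {"tx": -10, "ty": -157, "tz": -5, "yaw": -0.087}, {"tx": -11, "ty": -182, "tz": -5, "yaw": -0.1}]}}

```text
time: 15.35
tool_pos: [0.518, 0.1433, 0.2076]
orientation: [3.141, 0.001, 0.255]
force: [0.2, -0.3, -0.9]
finger_gap: 0.517
```

```bash
python3 -c "
from h import *
print(state()['joint_positions'])
lin((.476,.344,.19,np.radians(20.3)),8)"
```

```text
[-1.20096066  0.39997658  1.0287966   1.99785187 -0.41518773  0.97243758
 -1.28089443]
{"tx":1,"ty":-26,"tz":2,"yaw":-0.012}
{"tx":3,"ty":-51,"tz":4,"yaw":-0.025}
{"tx":4,"ty":-77,"tz":7,"yaw":-0.037}
{"tx":5,"ty":-102,"tz":9,"yaw":-0.050}
{"tx":6,"ty":-128,"tz":11,"yaw":-0.062}
{"tx":8,"ty":-154,"tz":13,"yaw":-0.074}
{"tx":9,"ty":-179,"tz":15,"yaw":-0.087}
{"tx":10,"ty":-205,"tz":18,"yaw":-0.099}
```

Emit:
{"op": "arm_command", "data": {"targets": [{"tx": 1, "ty": -28, "tz": 2, "yaw": -0.012}, {"tx": 3, "ty": -56, "tz": 4, "yaw": -0.025}, {"tx": 4, "ty": -84, "tz": 7, "yaw": -0.037}, {"tx": 5, "ty": -112, "tz": 9, "yaw": -0.05}, {"tx": 6, "ty": -140, "tz": 11, "yaw": -0.062}, {"tx": 8, "ty": -168, "tz": 13, "yaw": -0.074}, {"tx": 9, "ty": -190, "tz": 15, "yaw": -0.087}, {"tx": 10, "ty": -205, "tz": 18, "yaw": -0.099}]}}

```text
time: 16.15
tool_pos: [0.4765, 0.3448, 0.1897]
orientation: [3.141, 0.001, 0.355]
force: [0.6, -0.2, -1.7]
finger_gap: 0.51
```

```bash
python3 -c "
from h import *
s=state();print(s['tool_pos'],s['orientation'],s['joint_positions'])
c=snap('wrist','w11')
P=np.array([[0.5451,.4493],[.5973,.3141],[.401,.2408],[.3508,.3804]])-[.0016,.004]
for p in P: print(proj(c,[*p,.022]))
snap('side','s11')
"
```

```text
[0.47650502 0.34478989 0.18974334] [3.14124319e+00 5.05114166e-04 3.55414321e-01] [-1.43560989  0.50259548  0.93821759  1.90186922 -0.4851144   0.98388489
 -1.49254553]
[202.9130236   80.76101603]
[371.52107488  78.26045304]
[354.52433317 288.37293214]
[216.41493658 287.22039596]
```

View pics/w11.png

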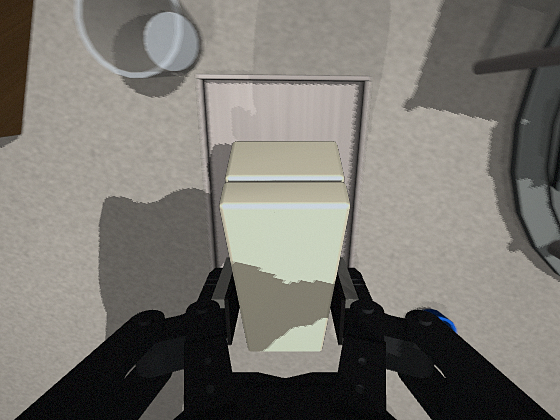

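View pics/s11.png

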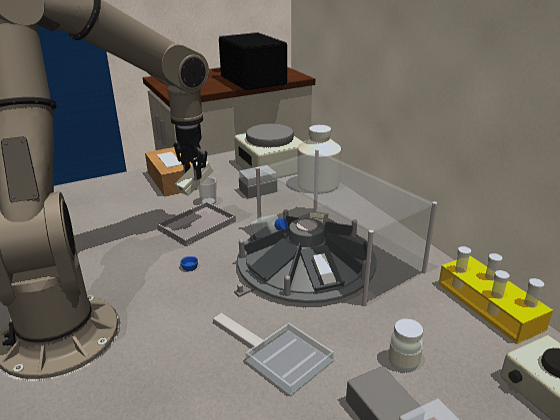

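Emit:
{"op": "arm_command", "data": {"targets": [{"tx": 1, "ty": 0, "tz": 20, "yaw": 0}, {"tx": 2, "ty": 0, "tz": 40, "yaw": 0}, {"tx": 3, "ty": 0, "tz": 60, "yaw": 0}, {"tx": 3, "ty": 0, "tz": 77, "yaw": 0}, {"tx": 3, "ty": 0, "tz": 92, "yaw": 0}, {"tx": 3, "ty": 0, "tz": 102, "yaw": 0}, {"tx": 3, "ty": 0, "tz": 109, "yaw": 0}, {"tx": 3, "ty": 0, "tz": 112, "yaw": 0}]}}

```text
time: 17.05
tool_pos: [0.4802, 0.3436, 0.0779]
orientation: [3.141, 0.0, 0.353]
force: [0.3, -0.0, -1.3]
finger_gap: 0.511
```

Emit:
{"op": "arm_command", "data": {"targets": [{"tx": 0, "ty": 0, "tz": 2, "yaw": 0}, {"tx": 0, "ty": 0, "tz": 4, "yaw": 0}, {"tx": 0, "ty": 0, "tz": 6, "yaw": 0}, {"tx": 0, "ty": 0, "tz": 8, "yaw": 0}, {"tx": 0, "ty": 0, "tz": 10, "yaw": 0}, {"tx": 0, "ty": 0, "tz": 12, "yaw": 0}, {"tx": 0, "ty": 0, "tz": 13, "yaw": 0}, {"tx": 0, "ty": 0, "tz": 13, "yaw": 0}]}}

```text
time: 17.85
tool_pos: [0.4801, 0.3436, 0.0652]
orientation: [3.141, 0.0, 0.353]
force: [1.2, -0.4, -1.0]
finger_gap: 0.512
```

```bash
python3 -c "
from h import *
s=state();print(s['tool_pos'],s['orientation'],s['force'],s['moment'])
c=snap('wrist','w12')
c=snap('side','s12')
f=c['frame'][150:260,130:270];cv2.imwrite('pics/z12.png',cv2.resize(f,None,fx=5,fy=5,interpolation=2))
"
```

```text
[0.48008042 0.34362124 0.06517191] [3.14147449e+00 2.25585621e-04 3.52672204e-01] [ 1.23886173 -0.35870649 -0.97866559] [ 0.0228371  -0.01080591 -0.00963228]
```

View pics/z12.png

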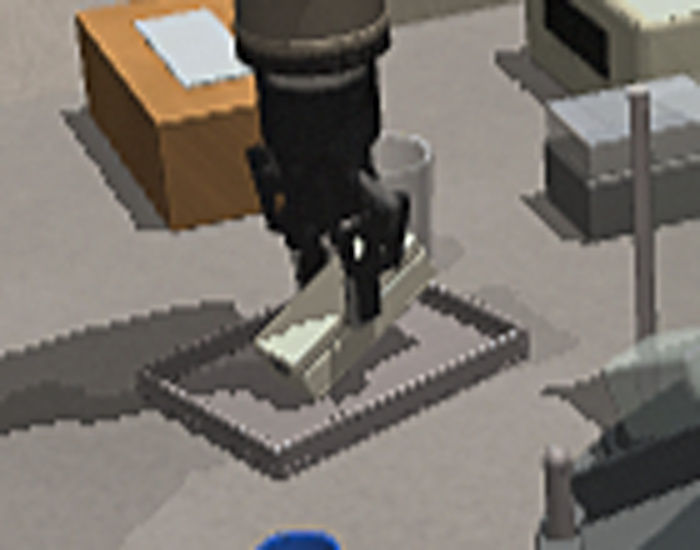

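View pics/w12.png

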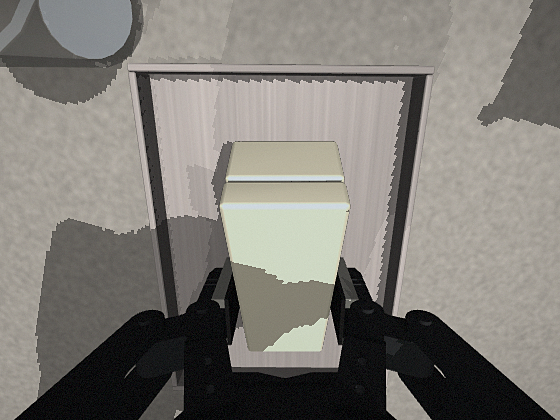

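Emit:
{"op": "arm_command", "data": {"targets": [{"tx": 0, "ty": 0, "tz": 1, "yaw": 0}, {"tx": 0, "ty": 0, "tz": 2, "yaw": 0}, {"tx": 0, "ty": 0, "tz": 3, "yaw": 0}, {"tx": 0, "ty": 0, "tz": 4, "yaw": 0}, {"tx": 0, "ty": 0, "tz": 5, "yaw": 0}, {"tx": 0, "ty": 0, "tz": 6, "yaw": 0}, {"tx": 0, "ty": 0, "tz": 7, "yaw": 0}, {"tx": 0, "ty": 0, "tz": 8, "yaw": 0}], "grip_force": 20}}

```text
time: 18.75
tool_pos: [0.4837, 0.345, 0.0594]
orientation: [-3.141, -0.007, 0.352]
force: [9.9, 3.1, 18.8]
finger_gap: 0.514
```

```bash
python3 -c "
from h import *
s=state();print(s['tool_pos'],s['orientation'],s['force'],s['moment'])
c=snap('wrist','w13')
"
```

```text
[0.48373471 0.34496942 0.05944097] [-3.14060397 -0.00742385  0.35209558] [ 9.92474582  3.11275685 18.82131606] [ 0.3498425  -2.00586977  0.04219818]
```

View pics/w13.png

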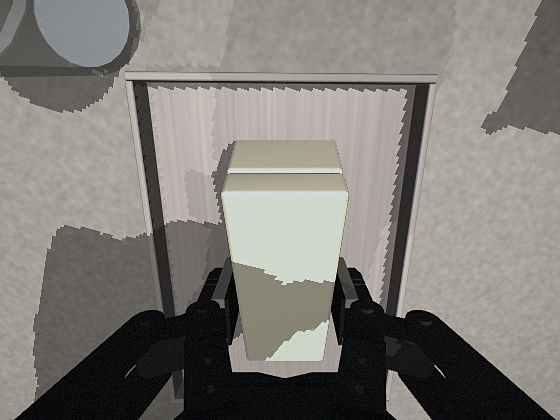

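Emit:
{"op": "arm_command", "data": {"targets": [{"tx": 2, "ty": 0, "tz": 0, "yaw": 0}, {"tx": 4, "ty": 0, "tz": 0, "yaw": 0}, {"tx": 5, "ty": 0, "tz": 0, "yaw": 0}, {"tx": 6, "ty": 0, "tz": 1, "yaw": 0}, {"tx": 7, "ty": 0, "tz": 2, "yaw": 0}, {"tx": 8, "ty": 0, "tz": 3, "yaw": 0}, {"tx": 9, "ty": 0, "tz": 4, "yaw": 0}, {"tx": 9, "ty": 0, "tz": 4, "yaw": 0}]}}

```text
time: 19.6
tool_pos: [0.4894, 0.3471, 0.0538]
orientation: [-3.141, -0.001, 0.353]
force: [0.8, 1.0, 5.7]
finger_gap: 0.509
```

```bash
python3 -c "
from h import *
s=state();print(s['tool_pos'],s['orientation'],s['force'],s['moment'])
c=snap('wrist','w14')
c=snap('side','s14')
f=c['frame'][150:260,130:270];cv2.imwrite('pics/z14.png',cv2.resize(f,None,fx=5,fy=5,interpolation=2))
"
```

```text
[0.48938195 0.34710535 0.05378603] [-3.14128544e+00 -1.43245486e-03  3.52637780e-01] [0.78197052 1.01933948 5.72479594] [-0.02327431 -0.13754575  0.05699976]
```

View pics/z14.png

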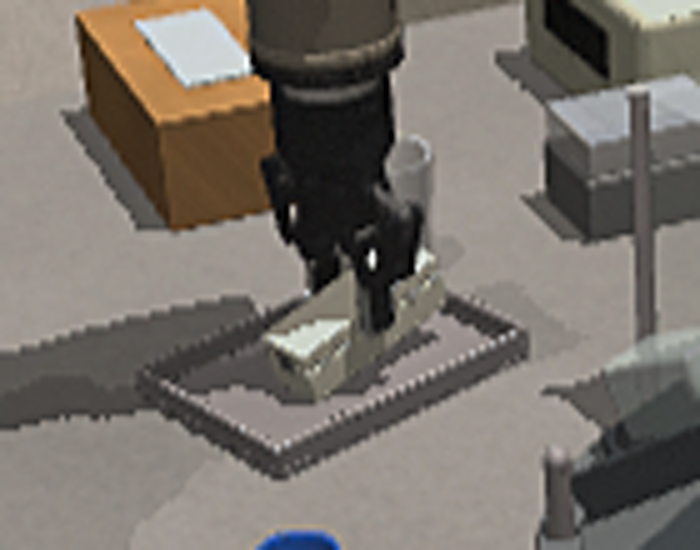

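View pics/w14.png

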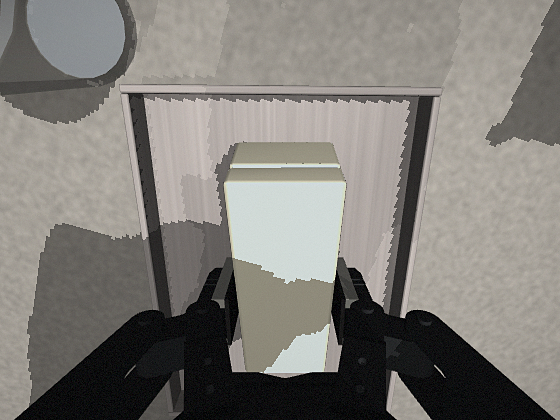

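Emit:
{"op": "arm_command", "data": {"targets": [{"tx": 1, "ty": 0, "tz": 1, "yaw": 0}, {"tx": 2, "ty": 0, "tz": 2, "yaw": 0}, {"tx": 3, "ty": 0, "tz": 3, "yaw": 0}, {"tx": 4, "ty": 0, "tz": 4, "yaw": 0}, {"tx": 5, "ty": 0, "tz": 5, "yaw": 0}, {"tx": 5, "ty": 0, "tz": 6, "yaw": 0}, {"tx": 6, "ty": 0, "tz": 7, "yaw": 0}, {"tx": 7, "ty": 0, "tz": 8, "yaw": 0}]}}

```text
time: 20.5
tool_pos: [0.4956, 0.3494, 0.0455]
orientation: [-3.141, -0.001, 0.353]
force: [0.8, 0.1, 4.5]
finger_gap: 0.51
```

Emit:
{"op": "arm_command", "data": {"targets": [{"tx": 1, "ty": 0, "tz": 1, "yaw": 0}, {"tx": 2, "ty": 0, "tz": 2, "yaw": 0}, {"tx": 2, "ty": 0, "tz": 3, "yaw": 0}, {"tx": 2, "ty": 0, "tz": 4, "yaw": 0}, {"tx": 2, "ty": 0, "tz": 4, "yaw": 0}, {"tx": 2, "ty": 0, "tz": 4, "yaw": 0}, {"tx": 2, "ty": 0, "tz": 4, "yaw": 0}, {"tx": 2, "ty": 0, "tz": 4, "yaw": 0}]}}

```text
time: 21.3
tool_pos: [0.4979, 0.3502, 0.0416]
orientation: [-3.142, -0.002, 0.353]
force: [3.9, 1.6, 4.8]
finger_gap: 0.508
```

```bash
python3 -c "
from h import *
s=state();print(s['tool_pos'],s['orientation'],s['force'],s['moment'])
c=snap('wrist','w15')
c=snap('side','s15')
f=c['frame'][150:260,130:270];cv2.imwrite('pics/z15.png',cv2.resize(f,None,fx=5,fy=5,interpolation=2))
"
```

```text
[0.497901   0.35024364 0.04164535] [-3.14153292e+00 -1.83346351e-03  3.52604741e-01] [3.86776501 1.57895118 4.82470213] [ 0.14611955 -0.67521819  0.00520266]
```

View pics/z15.png

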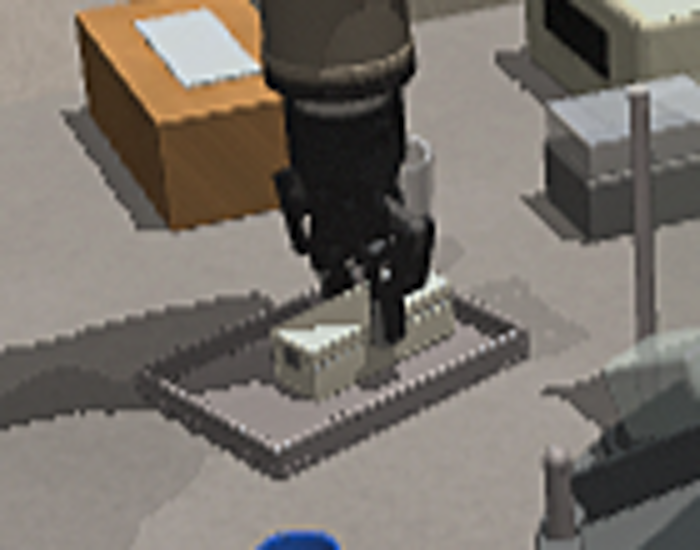

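View pics/w15.png

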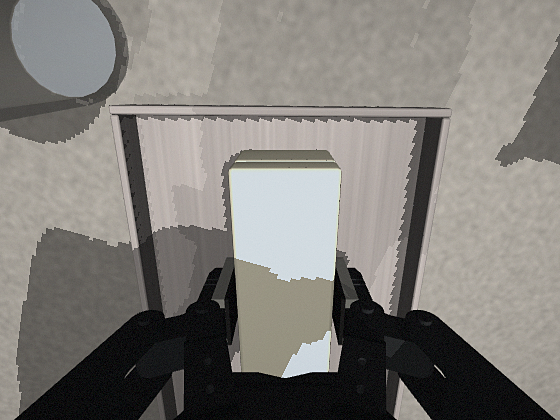

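Emit:
{"op": "arm_command", "data": {"targets": [{"tx": 0, "ty": 0, "tz": 1, "yaw": 0}, {"tx": 0, "ty": 0, "tz": 2, "yaw": 0}, {"tx": 0, "ty": 0, "tz": 2, "yaw": 0}, {"tx": 0, "ty": 0, "tz": 2, "yaw": 0}, {"tx": 0, "ty": 0, "tz": 2, "yaw": 0}, {"tx": 0, "ty": 0, "tz": 2, "yaw": 0}, {"tx": 0, "ty": 0, "tz": 2, "yaw": 0}, {"tx": 0, "ty": 0, "tz": 2, "yaw": 0}]}}

```text
time: 22.2
tool_pos: [0.4982, 0.3504, 0.0399]
orientation: [-3.141, -0.002, 0.353]
force: [3.9, 1.5, 6.0]
finger_gap: 0.511
```

```bash
python3 -c "
from h import *
s=state();print(s['tool_pos'],s['orientation'],s['force'],s['moment'])
c=load('w15');u=np.array([np.cos(.3526),np.sin(.3526)]);v=np.array([-u[1],u[0]]);t=np.array(s['tool_pos'])[:2]
for n,x,y,z in(('rim',280,106,.022),('rimL',110,107,.022),('rimR',451,109,.022),('boxTopEdge',285,168,.044),('boxL',230,168,.044),('boxR',341,168,.044)):
  p=ray(c,x,y,z)[:2];print(n,p,((p-t)@u).round(4),((p-t)@v).round(4))
c=snap('wrist','w16')
"
```

```text
[0.49815706 0.35040352 0.0398567 ] [-3.14136206e+00 -2.40576368e-03  3.52630263e-01] [3.92710763 1.51631991 5.983545  ] [ 0.20163209 -0.75223888 -0.02646687]
rim [0.57263599 0.38055441] 0.0803 0.0026
rimL [0.54670885 0.44994847] 0.0799 0.0767
rimR [0.5971835  0.31009308] 0.079 -0.072
boxTopEdge [0.55205793 0.37068785] 0.0576 0.0004
boxL [0.54461198 0.39095554] 0.0576 0.022
boxR [0.55963757 0.35005624] 0.0576 -0.0216
```

View pics/w16.png

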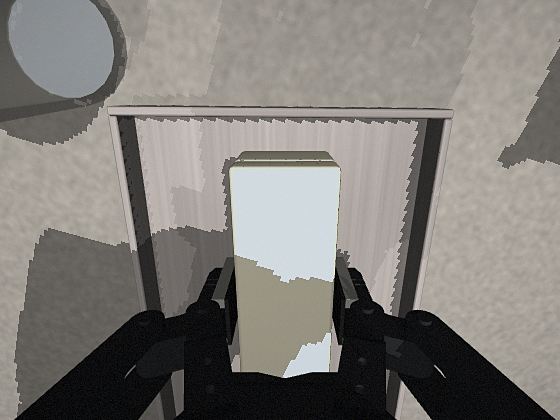

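Emit:
{"op": "arm_command", "data": {"targets": [{"tx": 0, "ty": 0, "tz": 1, "yaw": 0}, {"tx": 0, "ty": 0, "tz": 2, "yaw": 0}, {"tx": 0, "ty": 0, "tz": 2, "yaw": 0}, {"tx": 0, "ty": 0, "tz": 2, "yaw": 0}, {"tx": 0, "ty": 0, "tz": 2, "yaw": 0}, {"tx": 0, "ty": 0, "tz": 2, "yaw": 0}, {"tx": 0, "ty": 0, "tz": 2, "yaw": 0}, {"tx": 0, "ty": 0, "tz": 2, "yaw": 0}]}}

```text
time: 23.05
tool_pos: [0.4984, 0.3504, 0.0392]
orientation: [-3.14, -0.003, 0.352]
force: [-4.1, -2.5, 36.0]
finger_gap: 0.513
```

Emit:
{"op": "arm_command", "data": {"targets": [{"tx": 0, "ty": 0, "tz": -2, "yaw": 0}, {"tx": 0, "ty": 0, "tz": -4, "yaw": 0}, {"tx": 0, "ty": 0, "tz": -6, "yaw": 0}, {"tx": -3, "ty": 0, "tz": -7, "yaw": 0}, {"tx": -8, "ty": -1, "tz": -7, "yaw": 0}, {"tx": -14, "ty": -2, "tz": -7, "yaw": 0}, {"tx": -19, "ty": -2, "tz": -7, "yaw": 0}, {"tx": -21, "ty": -2, "tz": -7, "yaw": 0}]}}

```text
time: 23.85
tool_pos: [0.4758, 0.3444, 0.0442]
orientation: [-3.142, 0.001, 0.353]
force: [0.1, -0.7, -0.9]
finger_gap: 0.514
```

```bash
python3 -c "
from h import *
s=state();print(s['tool_pos'],s['orientation'],s['force'],s['moment'])
c=snap('wrist','w17')
c=snap('side','s17')
f=c['frame'][150:260,130:270];cv2.imwrite('pics/z17.png',cv2.resize(f,None,fx=5,fy=5,interpolation=2))
"
```

```text
[0.47577824 0.34437814 0.04419607] [-3.14153327e+00  5.76362855e-04  3.52964714e-01] [ 0.14468993 -0.6929391  -0.87433857] [-0.03591153 -0.01097864 -0.00587327]
```

View pics/z17.png

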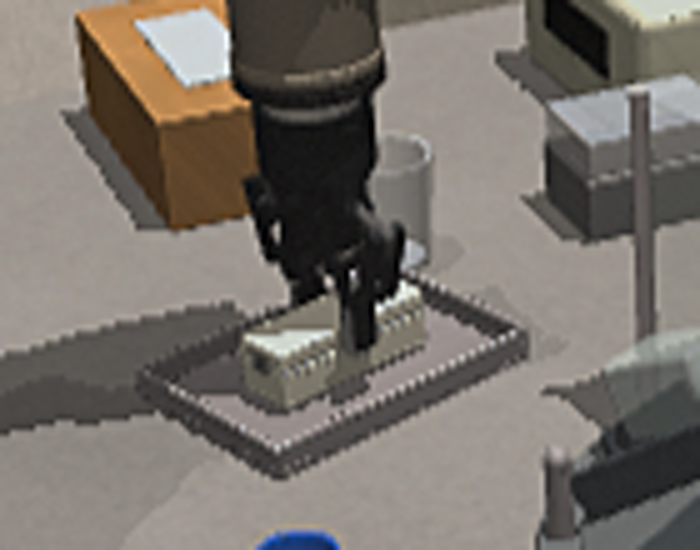

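View pics/w17.png

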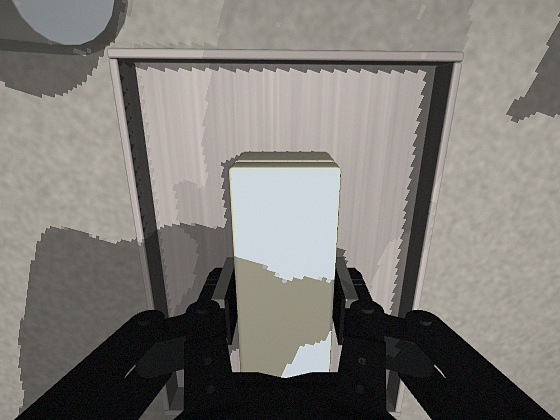

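```bash
python3 -c "
from h import *
s=state()
c=load('w17');u=np.array([np.cos(.353),np.sin(.353)]);v=np.array([-u[1],u[0]]);t=np.array(s['tool_pos'])[:2]
for n,x,y,z in(('rimL',109,50,.022),('rimR',462,53,.022),('boxL',230,168,.049),('boxR',341,168,.049)):
  p=ray(c,x,y,z)[:2];print(n,p,((p-t)@u).round(4),((p-t)@v).round(4))
c2=load('s17')
S=lambda x,y:(130+x/5-.4,150+y/5-.4)
for x,y,z in((285,410,.009),(425,338,.009),(280,465,.022),(525,342,.022),(148,375,.022)): 
  p=ray(c2,*S(x,y),z)[:2];print(((p-t)@u).round(4),((p-t)@v).round(4))
"
```

```text
rimL [0.54669154 0.44964319] 0.1025 0.0743
rimR [0.59674752 0.31016372] 0.1012 -0.0739
boxL [0.52315435 0.38487788] 0.058 0.0217
boxR [0.53787778 0.34484859] 0.058 -0.021
-0.0601 -0.0199
0.0623 -0.0158
-0.1158 -0.0874
0.0882 -0.0874
-0.1048 0.0634
```

Emit:
{"op": "arm_command", "data": {"targets": [{"tx": 0, "ty": 0, "tz": 1, "yaw": 0}, {"tx": 0, "ty": 0, "tz": 2, "yaw": 0}, {"tx": 0, "ty": 0, "tz": 3, "yaw": 0}, {"tx": 0, "ty": 0, "tz": 4, "yaw": 0}, {"tx": 0, "ty": 0, "tz": 4.5, "yaw": 0}, {"tx": 0, "ty": 0, "tz": 5, "yaw": 0}, {"tx": 0, "ty": 0, "tz": 5, "yaw": 0}, {"tx": 0, "ty": 0, "tz": 5, "yaw": 0}]}}

```text
time: 24.75
tool_pos: [0.4766, 0.3445, 0.0394]
orientation: [-3.142, 0.0, 0.353]
force: [-0.4, -1.2, 2.4]
finger_gap: 0.507
```

Emit:
{"op": "arm_command", "data": {"targets": [{"tx": 0, "ty": 0, "tz": 0, "yaw": 0}, {"tx": 0, "ty": 0, "tz": 0, "yaw": 0}, {"tx": 0, "ty": 0, "tz": 0, "yaw": 0}, {"tx": 0, "ty": 0, "tz": 0, "yaw": 0}, {"tx": 0, "ty": 0, "tz": 0, "yaw": 0}, {"tx": 0, "ty": 0, "tz": 0, "yaw": 0}, {"tx": 0, "ty": 0, "tz": 0, "yaw": 0}, {"tx": 0, "ty": 0, "tz": 0, "yaw": 0}], "jaw": 0.8}}

```text
time: 25.55
tool_pos: [0.4766, 0.3445, 0.0393]
orientation: [3.142, 0.0, 0.353]
force: [-0.7, 0.6, 0.8]
finger_gap: 0.799
```

Emit:
{"op": "arm_command", "data": {"targets": [{"tx": 0, "ty": 0, "tz": -8, "yaw": 0}, {"tx": 0, "ty": 0, "tz": -20, "yaw": 0}, {"tx": 0, "ty": 0, "tz": -40, "yaw": 0}, {"tx": 0, "ty": 0, "tz": -65, "yaw": 0}, {"tx": 0, "ty": 0, "tz": -90, "yaw": 0}, {"tx": 0, "ty": 0, "tz": -115, "yaw": 0}, {"tx": 0, "ty": 0, "tz": -140, "yaw": 0}, {"tx": 0, "ty": 0, "tz": -150, "yaw": 0}]}}

```text
time: 26.35
tool_pos: [0.4774, 0.3447, 0.1923]
orientation: [-3.14, -0.003, 0.352]
force: [0.1, 0.1, 0.0]
finger_gap: 0.798
```

```bash
python3 -c "
from h import *
s=state();print(s['tool_pos'],s['orientation'],s['force'],s['moment'],s['joint_positions'])
c=snap('wrist','w18')
c=snap('side','s18');snap('top','t18')
f=c['frame'][150:320,130:390];cv2.imwrite('pics/z18.png',cv2.resize(f,None,fx=3,fy=3,interpolation=2))
"
```

```text
[0.47740827 0.34473899 0.19230756] [-3.13998345e+00 -2.55140254e-03  3.52273540e-01] [0.13290427 0.08219002 0.03117591] [-0.02401008 -0.05080097  0.05032763] [-1.43833858  0.4997854   0.94344092  1.9007013  -0.48548721  0.98544337
 -1.49408069]
```

View pics/z18.png

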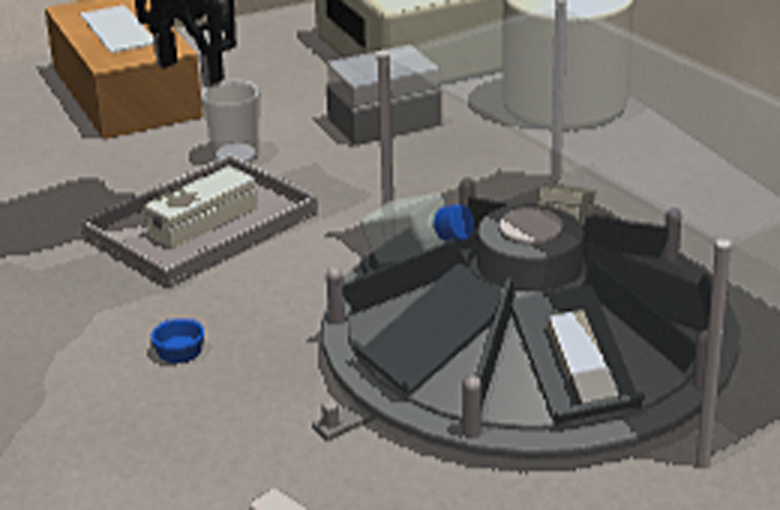

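View pics/w18.png

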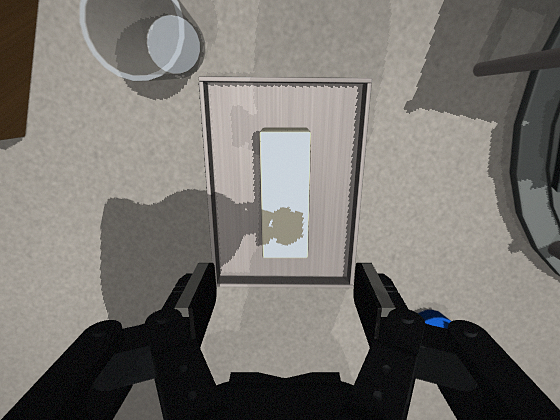

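View pics/t18.png

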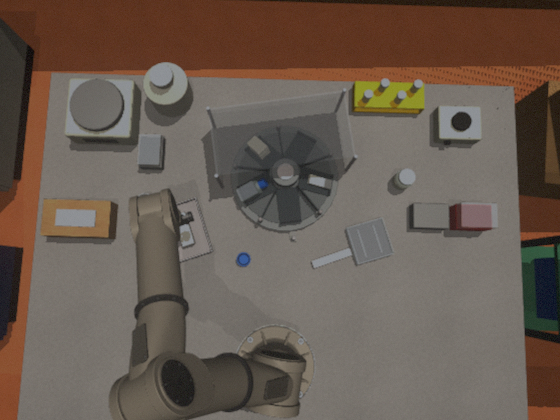

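```bash
python3 -c "
from h import *
c=load('w18');u=np.array([np.cos(.3525),np.sin(.3525)]);v=np.array([-u[1],u[0]])
f=lambda L,z:np.array([ray(c,x,y,z)[:2] for x,y in L])
T=f([(198,78),(371,79),(352,284),(219,284)],.022);B=f([(260,131),(310,131),(307,258),(263,257)],.044)
d=B.mean(0)-T.mean(0);print('box-tray along',d@u,'across',d@v)
for Q in(T,B):
  e=Q[0]-Q[3];g=Q[1]-Q[2];print(np.hypot(*e),np.hypot(*g),np.degrees(np.arctan2(*(e/np.hypot(*e)+g/np.hypot(*g))[::-1])))
a=load('top0')['frame'];b=load('t18')['frame']
D=cv2.absdiff(a,b).max(2);D[:,:215]=0;D[300:]=0;n,l,st,ce=cv2.connectedComponentsWithStats((D>35).astype(np.uint8));print([x.tolist() for x in st[1:] if x[4]>6])
"
```

```text
box-tray along 0.0006331405508562319 across 1.5027180961606674e-05
0.20605958358918608 0.2050071618538143 20.435467532317855
0.11895102299918603 0.11999266386145291 20.181249769968936
[[250, 136, 19, 18, 150], [280, 137, 9, 13, 89], [299, 155, 35, 18, 354], [307, 174, 20, 13, 162], [237, 180, 30, 14, 157], [297, 188, 24, 29, 151], [330, 190, 5, 7, 14], [252, 194, 20, 26, 266], [237, 196, 17, 12, 61], [301, 208, 11, 16, 72], [249, 213, 9, 8, 28], [263, 219, 3, 4, 7], [291, 219, 10, 6, 16], [279, 223, 3, 4, 7], [281, 226, 5, 4, 13]]
```

```bash
python3 -c "
from h import *
c2=load('s18')
S=lambda x,y:(130+x/3-.33,150+y/3-.33)
for p,o in(((471,384),-36),((334,275),36)):
  q=ray(c2,*S(*p),.08);print(np.degrees(np.arctan2(q[1]-C[1],q[0]-C[0]))%360+o)
s=state();print(s['time'],s['force'],abs(s['qd']).max() if hasattr(s['qd'],'max') else s['qd'])
finish_job()
"
```

```text
189.50699388049097
190.24697206108473
26.5 [ 0.39971849  0.01008619 -0.05714908] 0.02563274934422226
the job is handed in; nothing more can be done
```

I turned the carousel about 100° clockwise by one rim post, so the long box's bay faces the pointer. Then I lifted the long box out, levelled it on the tray floor and let go once it was down. The job was handed in at 26.5 s.

**Last checks:**
- **Bay:** it lies at about 190°, with the pointer at 189.3°.
- **Box in the tray:** it is flat and lid up, within about 1 mm of the tray's middle and 0.3° of its long side.
- **Other things:** comparing the first and last top views, nothing had changed outside the carousel. That comparison left out the arm's side, which holds the beaker and the tray. The bottle, mailer and short box are still in their bays.
- **Robot:** the gripper is clear, and the force on it is near zero.

**Disagreements and rough spots:**
- The side view put the tray rim up to about 15 mm off from the top view, so I trusted the top and wrist views.
- While levelling, the box pushed on the tray floor with up to 36 N for a moment.
- Once flat, it stood about 2 cm too far along the tray. I lifted it 5 mm, moved it over and set it down again before letting go.

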